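Nest the tumblers and put them away in the pull-out rack

TASK

Pull the wooden tray out from under the white wire rack, nest the yellow tumbler in the blue one that stands on the tray, then the green tumbler in the yellow one, each lowered gently until it just sits, upright and neither dropped nor jammed tight. Then push the tray fully home with the stack standing on it, and leave the honey jar, pepper mill, tin and egg timer where they stand.

Things in the scene. Friction and masses are not known exactly. Their poses are not given: they have to be found in the camera images.
- rack: Fixed white wire rack with the wooden tray sliding under it. Origin on the counter, below tray_place when the tray is home; x points into the rack, z up; the tray comes out along -x, towards the robot. Wire roof: x -30 to 80 mm, y -100 to 100 mm, undersides at z 186 mm, tops at 194 mm; a post at each corner; the front is open
- tray (a joint): How far the tray is pulled out, in m: 0 fully home, 0.14 end stop. About 1.5 N of friction; it stays where it is left
- tray_slot (a point): Middle of the handle slot, moves with the tray, axes as the rack's, 44 mm above the counter, level with the axis of the steel handle bar (10 mm thick, 90 mm long along y). The slot between the bar (-x side) and the tray's front panel (+x side, top 50 mm above the counter) is 39 mm wide in x, 82 mm long in y, open down to the counter: closed fingers in it can pull the bar or push the panel
- tray_place (a point): Point on the tray's flat floor, 12 mm above the counter, 94.5 mm to +x of tray_slot, axes as the rack's. The floor reaches 69 mm to -x, 64 mm to +x and 76 mm to either side of it, with 16 mm lips round it (front panel 38 mm above the floor). The blue tumbler stands near it
- blue_tumbler: Blue open conical tumbler, loose on the tray: 84 mm high, foot 39 mm and rim 66 mm across outside, wall 4.8 mm, 60 to 130 g. Origin at the centre of its underside, z up its axis. The three tumblers differ only in colour. Loosely nested, one's underside stands 28 to 33 mm above the other's and so its rim as much above the other's rim; the conical walls touch
- yellow_tumbler: Yellow tumbler, same shape and size as the blue one, standing upright and empty on the counter; origin at the centre of its underside
- green_tumbler: Pale mint-green tumbler, same shape and size as the blue one, standing upright and empty on the counter; origin at the centre of its underside
- honey_jar: Amber honey jar with a yellow cap, 56 mm in diameter, 105 mm high, loose; origin at the centre of its underside. Leave it alone
- pepper_mill: Dark wooden pepper mill, 54 mm in diameter, 150 mm high, loose; origin at the centre of its underside. Leave it alone
- tin: Bare metal tin, 60 mm in diameter, 90 mm high, loose; origin at the centre of its underside. Leave it alone
- egg_timer: White egg timer with a red top, 62 mm in diameter, 75 mm high, loose; origin at the centre of its underside. Leave it alone
Not all that is in view belongs to the job. There is more than one size of the blue_tumbler; the one meant has the size given above.

How it is judged (in metres and radians):
On the way, in this order (a step that is already met when the one before it is completed fails the run):
1. the tray is pulled out at least 90 mm (value of joint tray above 0.09 m), for 0.1 s.
2. the yellow tumbler sits in the blue one, let go (horizontal distance between yellow_tumbler and blue_tumbler below 0.006 m and z of yellow_tumbler in the frame of blue_tumbler below 0.038 m and contact force between the fingers and yellow_tumbler below 0.05 N), for 0.2 s.
3. the green tumbler sits in the yellow one, let go (horizontal distance between green_tumbler and yellow_tumbler below 0.006 m and z of green_tumbler in the frame of yellow_tumbler below 0.038 m and contact force between the fingers and green_tumbler below 0.05 N), for 0.2 s.
At the end, for the whole second after the job is handed in: The tray is home (within 8 mm), the blue tumbler stands flat on it (tilt under 0.06 rad), the yellow one sits in the blue and the green in the yellow (axes at the foot within 6 mm, undersides 20 to 38 mm apart along the axis, tilts under 0.12 and 0.15 rad), all at rest (value of joint tray below 0.008 m and z of blue_tumbler in the frame of tray_place between -0.005 and 0.005 m and horizontal distance between blue_tumbler and tray_place below 0.08 m and horizontal distance between yellow_tumbler and blue_tumbler below 0.006 m and horizontal distance between green_tumbler and yellow_tumbler below 0.006 m and z of yellow_tumbler in the frame of blue_tumbler between 0.02 and 0.038 m and z of green_tumbler in the frame of yellow_tumbler between 0.02 and 0.038 m and angle between blue_tumbler's own z axis and vertical below 0.06 rad and angle between yellow_tumbler's own z axis and vertical below 0.12 rad and angle between green_tumbler's own z axis and vertical below 0.15 rad and linear speed of each of blue_tumbler, yellow_tumbler, green_tumbler below 0.02 m/s); the robot touches nothing.
It fails at once if a tumbler is slammed or jammed into another: more than 40 N in all between their walls (contact force between yellow_tumbler and blue_tumbler above 40 N or contact force between green_tumbler and yellow_tumbler above 40 N).
It fails at once if the honey jar, pepper mill, tin or egg timer is shifted by more than 30 mm or tipped (distance of any of honey_jar, pepper_mill, tin, egg_timer from where it was at the start of the episode above 0.03 m or angle between any of honey_jar, pepper_mill, tin, egg_timer's own z axis and vertical above 0.5 rad).
It also fails if it takes over 72 s, if anything falls off the work surface, if the arm or the gripper's body presses on something with over 40 N, if the wrist force passes 120 N, or if a joint passes its speed limit or range.

ROBOT

A 7-joint arm with a two-finger parallel gripper is mounted at the origin on the work surface. World frame = base frame: x ahead of the robot, y to its left, z up, the work surface at z = 0. Lengths are in mm, angles in rad, forces in N, time in s.
With the tool pointing down it reaches from about 425 to 1025 mm from the base axis. Payload 9.4 kg.
Tool frame: the origin (TCP) lies at the very end of the fingers, on their centre line; the grasp point (between the pads) lies 19 mm behind it (manip.grip_depth is the distance from the TCP to the grasp point, in mm); z points along the fingers, y is the direction in which the jaws open and shut (so a half turn about z gives the same grasp; the last joint's range is limited). The gripper opens to 85 mm and grips with 20 to 120 N. Pads are 22 mm wide; open, the fingers measure 114 mm over their backs; the gripper's body (76 mm by 85 mm) begins 54 mm behind the grasp point. The pads swing forward as they close: fully open they stand 13 mm farther back than shut.
Start: joints at [-1.347, 0.599, -0.003, 1.599, 0.002, 0.943, -0.08], TCP at [214.81, 692.445, 231.275] pointing down, gripper open.
Joint ranges: [-2.57, 2.57], [-0.35, 1.97], [-1.29, 1.29], [0.11, 2.56], [-1.05, 4.19], [0.11, 1.86], [-2.63, 2.63]. Speed limits (rad/s): [2.22, 2.22, 3.01, 3.01, 3.14, 3.14, 3.14].

INTERFACE

Orientations are given as a unit quaternion [x, y, z, w].
In Python, from plant import monitor, cams, job, manip gives the robot as it stands.
- The arm moves only by the shell command python3 -m jog 'ROWS' [OPENING] [FORCE]. ROWS is JSON, one flat list of numbers, 6 for each row, row after row: the shift along the tool's x, y, z in mm, then the turn, a rotation vector about the tool's x, y, z in rad. In form: [tx, ty, tz, wx, wy, wz, tx, ty, tz, wx, wy, wz, ...]. A call has 1 to 10 rows; each row shifts and turns the pose as measured when the row begins, along the tool's axes as they then stand; what a row does not reach is not made up. A row lasts 1/10 s, in which the tool goes at most 50 mm and 8.59 degrees, less where a joint would pass 70% of its speed; a pose out of reach is approached as far as the arm can. A call is refused whole if a number of a shift passes 50 or a number of a turn 0.15, either way. A call with a gripper value outside its range is refused whole. OPENING is the finger opening in mm, from 0 to 85.4, set as the call begins (- or left out, the last holds). The fingers move at their own pace and stop on an object; FORCE is the grip in N (left out, the last holds). Time passes only in rows, so rows that do not move let the fingers close. It gives the time, the measured TCP pose, the force and the opening at its end, in the units of the state.
- monitor.sense(): the state, without advancing time (a new reading comes with each control period).
- cams.camera(name): name is "scene" or "top"; returns (picture, depth): 420x560x3 uint8, red, green, blue; 420x560 float32, mm along the optical axis (not along the pixel's ray), 0 where there is no reading.
- cams.calibration(name): a dict with "intrinsics" (3x3 intrinsics, pixels), "view" (4x4, takes a point from world to camera coordinates). Camera axes: x right, y down, z forward; pixel columns grow to the right and rows downward; lengths in mm; the calibration is good to about 2 mm. A picture is of the moment at which its call begins. calibration takes no time and is no camera call.
- job.hand_in(): hands the job in, once; it reports no verdict.
The state is a dict: "time_s": time; "joint_positions": joint angles; "joint_velocities": joint speeds; "joint_torque": joint torques, N m; "eef_pos": TCP position; "tool_rot": TCP orientation; "force": force on the tool from outside, world axes, zero at the start; "wrist_torque": the same for the moment, N m; "gripper_width": finger opening in mm.
Only numpy, scipy, OpenCV 4.12 (cv2) and the standard library are available. Lean on these libraries where they do the work, as an engineer would, in place of code of your own. Each camera call takes 0.05 s, during which the arm holds its last target.

## Working session

There is one attempt and no reset: what is moved stays moved. The work goes in short steps, Python scripts to look and compute and a shell command to move; the robot and the scene stay as the last step left them, time stands still between calls to the robot, and variables do not carry over. Pictures are saved under pics/ and viewed, and the job is handed in when it is done.

```bash
ls; mkdir -p pics; python3 - <<'E'
from plant import monitor,cams,job,manip
import cv2,json
s=monitor.sense();print(s)
for n in("scene","top"):
    p,d=cams.camera(n);cv2.imwrite(f"pics/{n}0.png",p[:,:,::-1]);c=cams.calibration(n);print(n,c)
    import numpy as np;np.savez(f"pics/{n}0.npz",p=p,d=d)
E
```

```text
pics
{'time_s': 0.0, 'joint_positions': array([-1.34672011,  0.60014212, -0.00257125,  1.60013131,  0.00174732,
        0.94288854, -0.07981039]), 'joint_velocities': array([ 7.54095458e-04, -1.08438639e-03, -8.92944261e-04, -9.12825822e-04,
       -1.25094547e-03, -2.47377827e-04,  9.59767248e-06]), 'joint_torque': array([ 5.41631816e-04, -7.76479554e+01,  1.56491518e+00, -2.57999879e+01,
        1.23414199e-02,  9.28296300e-03, -3.20533530e-06]), 'eef_pos': array([214.6356739 , 692.00603655, 230.40374372]), 'tool_rot': array([ 1.49801924e-01,  9.88715717e-01, -7.80150945e-04, -7.50446683e-05]), 'force': array([-0.33176372,  0.71697173, -1.10170184]), 'wrist_torque': array([ 0.00351678, -0.00323213,  0.02109792]), 'gripper_width': 85.23666132888539}
scene {'intrinsics': array([[449.99929128,   0.        , 284.97925012],
       [  0.        , 449.99929128, 209.5144179 ],
       [  0.        ,   0.        ,   1.        ]]), 'view': array([[ 1.68522846e-01,  9.85684586e-01,  5.09377470e-03,
        -1.19265462e+02],
       [ 5.42197988e-01, -8.83816628e-02, -8.35589627e-01,
        -2.91670176e+02],
       [-8.23177619e-01,  1.43577776e-01, -5.49330528e-01,
         1.79438470e+03],
       [ 0.00000000e+00,  0.00000000e+00,  0.00000000e+00,
         1.00000000e+00]])}
top {'intrinsics': array([[462.2685711 ,   0.        , 281.13953668],
       [  0.        , 462.2685711 , 201.93212247],
       [  0.        ,   0.        ,   1.        ]]), 'view': array([[-1.49492655e-02, -9.99826687e-01,  1.10957085e-02,
        -9.17451020e+00],
       [-9.98160023e-01,  1.42703453e-02, -5.89315308e-02,
         6.31440941e+02],
       [ 5.87629776e-02, -1.19562757e-02, -9.98200361e-01,
         1.13242150e+03],
       [ 0.00000000e+00,  0.00000000e+00,  0.00000000e+00,
         1.00000000e+00]])}
```

View pics/scene0.png

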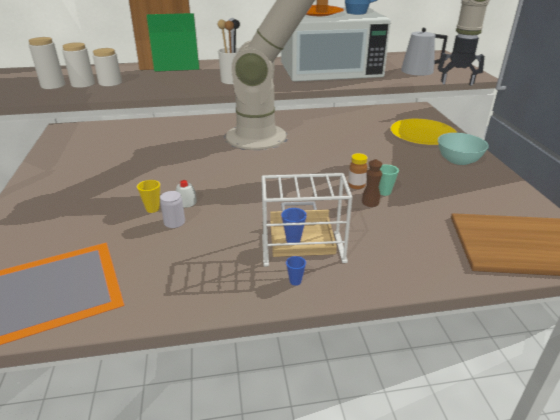

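View pics/top0.png

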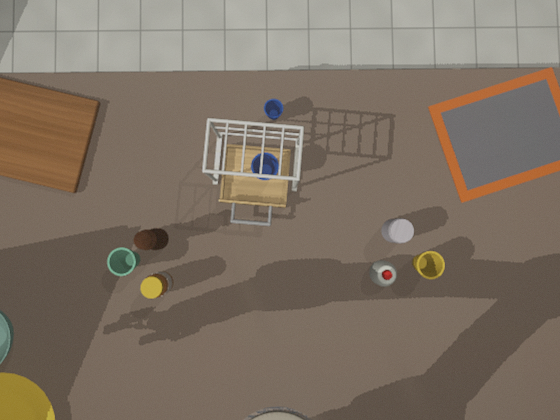

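The pictures show the rack at top px (255,150) with the big blue tumbler (265,166) on the tray and a small blue decoy at (274,109). Yellow is at (429,265), beside the timer (385,274) and tin (398,231). Green is at (122,262), beside the mill (150,240) and honey jar (152,288).

```bash
cat > h.py <<'E'
import numpy as np,cv2
from plant import cams
def cloud(d,c):
    K=c["intrinsics"];V=c["view"]
    v,u=np.mgrid[:d.shape[0],:d.shape[1]]
    P=np.stack([(u-K[0,2])/K[0,0]*d,(v-K[1,2])/K[1,1]*d,d],-1)
    W=(P-V[:3,3])@V[:3,:3]
    W[d<=0]=np.nan
    return W
def proj(c,X):
    X=np.atleast_2d(X).astype(float);P=X@c["view"][:3,:3].T+c["view"][:3,3];q=P@c["intrinsics"].T
    return q[:,:2]/q[:,2:]
def ray(c,uv,z):
    K=c["intrinsics"];V=c["view"];R=V[:3,:3];o=-R.T@V[:3,3]
    uv=np.atleast_2d(uv).astype(float)
    d=np.c_[(uv[:,0]-K[0,2])/K[0,0],(uv[:,1]-K[1,2])/K[1,1],np.ones(len(uv))]@R
    return o+d*((z-o[2])/d[:,2])[:,None]
def circ(x,y):
    A=np.c_[x,y,np.ones(len(x))];s=np.linalg.lstsq(A,x*x+y*y,rcond=None)[0]
    return s[0]/2,s[1]/2,np.sqrt(s[2]+s[0]**2/4+s[1]**2/4)
def rim(c,p,W,roi,hl,hh,z,smin=90):
    hsv=cv2.cvtColor(p,cv2.COLOR_RGB2HSV);m=cv2.inRange(hsv,(hl,smin,40),(hh,255,255))
    M=np.zeros_like(m);u0,v0,u1,v1=roi;M[v0:v1,u0:u1]=m[v0:v1,u0:u1]
    cs,_=cv2.findContours(M,cv2.RETR_EXTERNAL,cv2.CHAIN_APPROX_NONE);k=max(cs,key=cv2.contourArea)
    h=cv2.convexHull(k);e=cv2.fitEllipse(k)
    return M,k,e
E
python3 - <<'E'
from h import *
T=np.load('pics/top0.npz');c=cams.calibration('top');p,d=T['p'],T['d'];W=cloud(d,c)
objs={'yel':((405,240,455,290),18,35),'grn':((100,240,140,282),60,95),'blue':((245,150,285,185),105,130),'small':((255,95,290,122),105,130)}
hsv=cv2.cvtColor(p,cv2.COLOR_RGB2HSV)
for n,(r,a,b) in objs.items():
    M,k,e=rim(c,p,W,r,a,b,84)
    w=W[M>0]; w=w[~np.isnan(w[:,0])]
    zm=np.nanpercentile(w[:,2],97); s=w[w[:,2]>zm-8]
    print(n,'ell',np.round(e,1) if 0 else e,'z97',zm,'circ',circ(s[:,0],s[:,1]),len(s),'ctr@z',ray(c,e[0],84 if n!='blue' else 96))
# others: tall region clusters
for n,r in {'mill':(130,225,172,252),'honey':(135,272,168,302),'tin':(378,215,416,246),'timer':(368,258,400,290)}.items():
    u0,v0,u1,v1=r;w=W[v0:v1,u0:u1].reshape(-1,3);w=w[w[:,2]>30];zm=np.percentile(w[:,2],97);s=w[w[:,2]>zm-10]
    print(n,zm,s.mean(0),s[:,:2].min(0),s[:,:2].max(0))
s=W[110:235,195:310].reshape(-1,3)
z=s[(s[:,2]>175)];print('roof',np.percentile(z,[1,50,99],axis=0))
for r in [(200,115,310,190)]:
  pass
w=W[198:232,222:282].reshape(-1,3);w=w[(w[:,2]>30)&(w[:,2]<70)];print('front/bar',np.percentile(w,[1,50,99],axis=0))
cv2.imwrite('pics/topcrop.png',cv2.resize(p[90:240,190:320,::-1],None,fx=5,fy=4))
S=np.load('pics/scene0.npz');cv2.imwrite('pics/scncrop.png',cv2.resize(S['p'][165:300,240:370,::-1],None,fx=5,fy=4))
E
```

```text
yel ell ((428.95556640625, 264.43243408203125), (27.603219985961914, 32.100074768066406), 102.94932556152344) z97 86.96325513557751 circ (np.float64(476.83309828678495), np.float64(-364.12327320967626), np.float64(29.976092225769346)) 205 ctr@z [[ 476.07776292 -361.0419037    84.        ]]Traceback (most recent call last):
  File "<stdin>", line 6, in <module>
  File "h.py", line 24, in rim
    cs,_=cv2.findContours(M,cv2.RETR_EXTERNAL,cv2.CHAIN_APPROX_NONE);k=max(cs,key=cv2.contourArea)
                                                                       ~~~^^^^^^^^^^^^^^^^^^^^^^^^
ValueError: max() iterable argument is empty
```

```bash
python3 - <<'E'
from h import *
T=np.load('pics/top0.npz');c=cams.calibration('top');p,d=T['p'],T['d'];W=cloud(d,c)
hsv=cv2.cvtColor(p,cv2.COLOR_RGB2HSV);print('green hsv',hsv[262,112:132].tolist()[::3])
objs={'yel':((405,240,455,290),18,35),'grn':((100,240,140,282),60,95),'blue':((245,150,285,185),105,130),'small':((255,95,290,122),105,130)}
for n,(r,a,b) in objs.items():
    M,k,e=rim(c,p,W,r,a,b,84,50)
    w=W[M>0]; w=w[~np.isnan(w[:,0])]
    if n=='blue': w=w[w[:,2]<130]
    zm=np.nanpercentile(w[:,2],95); s=w[w[:,2]>zm-8]
    print(n,np.round(e[0],1),'z',zm.round(1),'circ',np.round(circ(s[:,0],s[:,1]),1),len(s),(s[:,:2].min(0)+s[:,:2].max(0))/2,np.ptp(s[:,:2],axis=0))
for n,r in {'mill':(130,225,172,252),'honey':(135,272,168,302),'tin':(378,215,416,246),'timer':(368,258,400,290)}.items():
    u0,v0,u1,v1=r;w=W[v0:v1,u0:u1].reshape(-1,3);w=w[w[:,2]>30];zm=np.percentile(w[:,2],97);s=w[w[:,2]>zm-10]
    print(n,zm.round(),s.mean(0).round(),s[:,:2].min(0).round(),s[:,:2].max(0).round())
s=W[110:235,195:310].reshape(-1,3)
z=s[(s[:,2]>175)];print('roof',np.percentile(z,[1,50,99],axis=0).round())
w=W[198:232,222:282].reshape(-1,3);w=w[(w[:,2]>30)&(w[:,2]<70)];print('front/bar',np.percentile(w,[1,50,99],axis=0).round())
cv2.imwrite('pics/topcrop.png',cv2.resize(p[90:240,190:320,::-1],None,fx=5,fy=4))
S=np.load('pics/scene0.npz');cv2.imwrite('pics/scncrop.png',cv2.resize(S['p'][165:300,240:370,::-1],None,fx=5,fy=4))
E
```

```text
green hsv [[68, 72, 88], [73, 81, 91], [73, 70, 88], [69, 73, 80], [72, 73, 80], [73, 73, 139], [72, 73, 137]]
yel [428.9 264.4] z 86.0 circ [ 476.9 -364.1   30. ] 208 [ 475.82091461 -364.77804718] [63.1460749  64.25535547]
grn [122.2 261. ] z 86.7 circ [495.9 354.4  29.8] 204 [496.49567361 354.28640419] [62.54012024 64.79378111]
blue [269.6 164.4] z 98.4 circ [711.5  19.4  29.7] 128 [711.04970468  20.02829067] [61.82130978 62.99350696]
small [273.1 108.3] z 62.6 circ [857.8  -2.5  21.3] 100 [857.36195924  -1.61464848] [44.90198341 43.80815888]
mill 148.0 [546. 291. 143.] [527. 272.] [564. 310.]
honey 109.0 [438. 280. 106.] [414. 255.] [462. 304.]
tin 94.0 [ 558. -298.   91.] [ 532. -325.] [ 585. -272.]
timer 77.0 [ 454. -265.   74.] [ 442. -277.] [ 464. -254.]
roof [[671. -63. 188.]
 [736.  43. 194.]
 [800. 146. 198.]]
front/bar [[576. -15.  35.]
 [608.  55.  49.]
 [638. 123.  54.]]
```

```bash
sleep 0
```

```text
(no output)
```

View pics/topcrop.png

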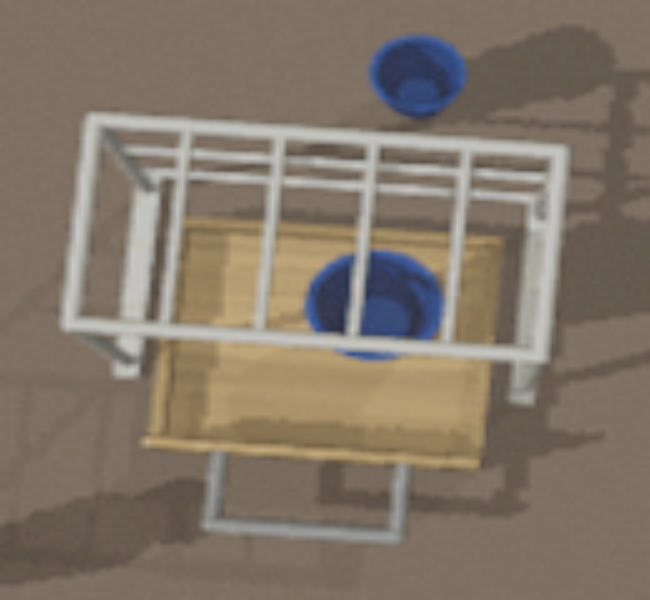

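View pics/scncrop.png

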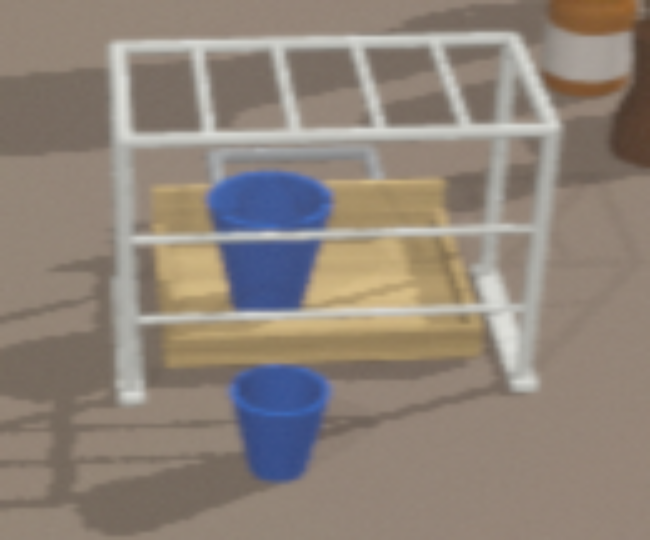

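```bash
python3 - <<'E'
from h import *
c=cams.calibration('top')
f=lambda u,v:(u/5+190-.4,v/4+90-.4)
for n,(u,v),z in [('rFL',(68,325),194),('rFR',(548,357),194),('rBL',(90,118),194),('rBR',(565,150),194),('barL',(208,525),46),('barR',(402,537),46),('panL',(145,443),50),('panR',(478,464),50)]:
    print(n,ray(c,f(u,v),z)[0].round(1))
from plant import monitor
from scipy.spatial.transform import Rotation as R
s=monitor.sense();print(R.from_quat(s['tool_rot']).as_matrix().round(3))
# manip contents
from plant import manip;print([x for x in dir(manip) if x[0]!='_'])
E
```

```text
rFL [689.1 147.5 194. ]
rFR [669.3 -55.3 194. ]
rBL [799.8 137.6 194. ]
rBR [780.  -64.4 194. ]
barL [585.5 103.6  46. ]
barR [576.8   9.7  46. ]
panL [635.4 133.2  50. ]
panR [620.4 -27.7  50. ]
[[-0.955  0.296 -0.   ]
 [ 0.296  0.955 -0.001]
 [-0.    -0.001 -1.   ]]
['IKError', 'grip_depth']
```

```bash
cat > plan.py <<'E'
import sys,numpy as np
from plant import monitor
from scipy.spatial.transform import Rotation as R
# plan.py x y z jawdeg n
x,y,z,a,n=map(float,sys.argv[1:6]);n=int(n)
s=monitor.sense();Rc=R.from_quat(s['tool_rot']);p=s['eef_pos']
a=np.radians(a);ya=np.array([np.cos(a),np.sin(a),0])
if ya@Rc.as_matrix()[:,1]<0: ya=-ya
za=np.array([0,0,-1.]);Rt=R.from_matrix(np.stack([np.cross(ya,za),ya,za],1))
w=(Rc.inv()*Rt).as_rotvec();d=np.array([x,y,z])-p
print('t',s['time_s'],'pos',p.round(1),'d',d.round(1),'w',w.round(3),'F',s['force'].round(1),'g',round(s['gripper_width'],1),'q',s['joint_positions'].round(2))
out=[]
for i in range(n):
    Ri=Rc*R.from_rotvec(w*i/n)
    out.append(np.r_[Ri.inv().apply(d/n).round(1),(w/n).round(3)])
for o in out: print(o.tolist())
E
python3 plan.py 605.5 54.3 150 84.6 17
```

```text
t 0.1 pos [214.7 692.1 230.5] d [ 390.8 -637.8  -80.5] w [-0.001 -0.    -0.206] F [-0.7  0.3 -0.5] g 85.3 q [-1.35  0.6  -0.    1.6   0.    0.94 -0.08]
[-33.1, -29.0, 4.8, -0.0, -0.0, -0.012]
[-32.7, -29.4, 4.8, -0.0, -0.0, -0.012]
[-32.4, -29.8, 4.8, -0.0, -0.0, -0.012]
[-32.0, -30.2, 4.8, -0.0, -0.0, -0.012]
[-31.6, -30.6, 4.8, -0.0, -0.0, -0.012]
[-31.2, -31.0, 4.8, -0.0, -0.0, -0.012]
[-30.9, -31.3, 4.8, -0.0, -0.0, -0.012]
[-30.5, -31.7, 4.8, -0.0, -0.0, -0.012]
[-30.1, -32.1, 4.8, -0.0, -0.0, -0.012]
[-29.7, -32.5, 4.8, -0.0, -0.0, -0.012]
[-29.3, -32.8, 4.8, -0.0, -0.0, -0.012]
[-28.9, -33.2, 4.8, -0.0, -0.0, -0.012]
[-28.5, -33.5, 4.7, -0.0, -0.0, -0.012]
[-28.1, -33.9, 4.7, -0.0, -0.0, -0.012]
[-27.7, -34.2, 4.7, -0.0, -0.0, -0.012]
[-27.3, -34.5, 4.7, -0.0, -0.0, -0.012]
[-26.8, -34.9, 4.7, -0.0, -0.0, -0.012]
```

```bash
python3 -m jog '[-33,-29,0,0,0,-0.012,-33,-29,0,0,0,-0.012,-32,-30,0,0,0,-0.012,-32,-30,0,0,0,-0.012,-32,-31,0,0,0,-0.012,-31,-31,0,0,0,-0.012,-31,-31,0,0,0,-0.012,-30,-32,5,0,0,-0.012,-30,-32,5,0,0,-0.012,-30,-32,5,0,0,-0.012]' 0 30; python3 plan.py 605.5 54.3 120 84.6 8
```

```text
time_s: 1.1
eef_pos: [447.5, 310.2, 211.1]
tool_rot: [0.082, 0.997, -0.001, -0.002]
force: [1.3, 0.4, 0.3]
gripper_width: -0.1
t 1.1 pos [447.5 310.2 211.1] d [ 158.  -255.9  -91.1] w [-0.003 -0.004 -0.069] F [1.3 0.4 0.3] g -0.1 q [-0.68  0.41 -0.04  2.03  0.02  0.71  0.67]
[-24.7, -28.3, 11.4, -0.0, -0.0, -0.009]
[-24.5, -28.5, 11.4, -0.0, -0.0, -0.009]
[-24.2, -28.7, 11.4, -0.0, -0.0, -0.009]
[-24.0, -29.0, 11.4, -0.0, -0.0, -0.009]
[-23.7, -29.2, 11.4, -0.0, -0.0, -0.009]
[-23.5, -29.4, 11.4, -0.0, -0.0, -0.009]
[-23.2, -29.6, 11.4, -0.0, -0.0, -0.009]
[-22.9, -29.8, 11.4, -0.0, -0.0, -0.009]
```

```bash
python3 -m jog '[-25,-28,11,0,0,-0.009,-25,-28,11,0,0,-0.009,-24,-29,11,0,0,-0.009,-24,-29,11,0,0,-0.009,-24,-29,11,0,0,-0.009,-24,-29,11,0,0,-0.009,-23,-30,11,0,0,-0.009,-22,-29,11,0,0,-0.009]'; python3 plan.py 605.5 54.3 75 84.6 2
```

```text
time_s: 1.9
eef_pos: [611.8, 43.0, 119.3]
tool_rot: [0.045, 0.999, -0.001, -0.002]
force: [0.8, -0.0, 0.5]
gripper_width: -0.2
t 1.9 pos [611.8  43.  119.3] d [ -6.3  11.3 -44.3] w [-0.003 -0.004  0.005] F [ 0.8 -0.   0.5] g -0.2 q [-0.12  0.61 -0.06  1.95  0.07  0.59  1.25]
[3.6, 5.4, 22.2, -0.001, -0.002, 0.003]
[3.6, 5.4, 22.2, -0.001, -0.002, 0.003]
```

```bash
python3 -m jog '[4,6,20,0,0,0,4,5,20,0,0,0]'; python3 plan.py 605.5 54.3 30 84.6 3; python3 - <<'E'
from h import *
T=np.load('pics/top0.npz');c=cams.calibration('top');W=cloud(T['d'],c)
for v in range(200,226): print(v,W[v,252].round(0),T['p'][v,252])
E
```

```text
time_s: 2.1
eef_pos: [608.5, 46.1, 78.3]
tool_rot: [0.05, 0.999, -0.003, -0.0]
force: [0.2, 0.8, -0.3]
gripper_width: -0.0
t 2.1 pos [608.5  46.1  78.3] d [ -3.    8.2 -48.3] w [-0.005 -0.    -0.006] F [ 0.2  0.8 -0.3] g -0.0 q [-0.14  0.66 -0.05  1.98  0.08  0.5   1.23]
[1.3, 2.7, 16.1, -0.002, -0.0, -0.002]
[1.3, 2.7, 16.1, -0.002, -0.0, -0.002]
[1.3, 2.6, 16.1, -0.002, -0.0, -0.002]
200 [637.  54.  13.] [132 110  80]
201 [633.  53.  47.] [119 101  71]
202 [630.  53.  49.] [170 146 106]
203 [628.  53.  48.] [194 170 125]
204 [627.  54.  20.] [162 140 101]
205 [625.  55.   4.] [117 103  87]
206 [623.  55.   8.] [121 108  96]
207 [620.  55.   3.] [121 107  93]
208 [618.  55.   3.] [123 110  97]
209 [615.  55.   1.] [124 109  95]
210 [613.  55.   5.] [119 105  91]
211 [610.  55.  -0.] [120 107  93]
212 [608.  55.   3.] [121 108  94]
213 [605.  55.   1.] [123 109  96]
214 [603.  55.   2.] [117 104  92]
215 [nan nan nan] [117 103  90]
216 [598.  55.   2.] [122 108  97]
217 [595.  55.   3.] [122 108  93]
218 [593.  56.  -1.] [126 111  98]
219 [590.  56.  -0.] [127 112  97]
220 [587.  53.  49.] [114 105  98]
221 [584.  53.  50.] [120 119 116]
222 [582.  53.  46.] [148 148 146]
223 [579.  53.  48.] [159 158 157]
224 [578.  56.   2.] [133 129 123]
225 [575.  56.  -1.] [123 109  96]
```

```bash
python3 -m jog '[1,3,16,0,0,0,1,3,16,0,0,0,0,2,16,0,0,0,0,0,0,0,0,0]'; python3 plan.py 607 54.3 28 84.6 1
```

```text
time_s: 2.5
eef_pos: [604.9, 53.0, 24.7]
tool_rot: [0.051, 0.999, -0.003, -0.003]
force: [0.1, -0.5, -0.4]
gripper_width: 0.1
t 2.5 pos [604.9  53.   24.7] d [2.1 1.3 3.3] w [-0.007 -0.006 -0.007] F [ 0.1 -0.5 -0.4] g 0.1 q [-0.16  0.74 -0.04  2.    0.08  0.4   1.21]
[-1.9, 1.4, -3.3, -0.007, -0.006, -0.007]
```

```bash
python3 -m jog '[3,0,0,-0.005,-0.004,-0.005,4,0,0,0,0,0,6,0,0,0,0,0,8,0,0,0,0,0,10,0,0,0,0,0,12,0,0,0,0,0,13,0,0,0,0,0,13,0,0,0,0,0,13,0,0,0,0,0,13,0,0,0,0,0]'; python3 plan.py 475 66 28 84.6 1;
```

```text
time_s: 3.5
eef_pos: [506.5, 62.5, 28.6]
tool_rot: [0.049, 0.999, 0.0, 0.003]
force: [2.3, -0.1, -1.0]
gripper_width: 0.2
t 3.5 pos [506.5  62.5  28.6] d [-31.5   3.5  -0.6] w [ 0.001  0.007 -0.003] F [ 2.3 -0.1 -1. ] g 0.2 q [-0.22  0.68 -0.02  2.24  0.08  0.22  1.16]
[31.7, 0.4, 0.4, 0.001, 0.007, -0.003]
```

```bash
python3 -m jog '[12,0,0,0,0.003,0,10,0,0,0,0.003,0,7,0,0,0,0,0,4,0,0,0,0,0,1,0,0,0,0,0,-5,0,0,0,0,0,0,0,-20,0,0,0,0,0,-35,0,0,0,0,0,-45,0,0,0,0,0,-50,0,0,0]' ; python3 plan.py 477 -364 240 -20 10;
```

```text
time_s: 4.5
eef_pos: [470.7, 65.0, 177.9]
tool_rot: [0.048, 0.999, -0.002, -0.008]
force: [1.7, -0.5, -0.4]
gripper_width: 0.4
t 4.5 pos [470.7  65.  177.9] d [   6.3 -429.    62.1] w [ 0.006 -0.016 -1.318] F [ 1.7 -0.5 -0.4] g 0.4 q [-0.21  0.39 -0.06  2.2   0.04  0.57  1.17]
[-4.6, -42.7, -6.1, 0.001, -0.002, -0.132]
[1.0, -42.9, -6.1, 0.001, -0.002, -0.132]
[6.6, -42.4, -6.0, 0.001, -0.002, -0.132]
[12.1, -41.2, -6.0, 0.001, -0.002, -0.132]
[17.4, -39.2, -6.0, 0.001, -0.002, -0.132]
[22.4, -36.6, -6.0, 0.001, -0.002, -0.132]
[27.0, -33.4, -6.1, 0.001, -0.002, -0.132]
[31.2, -29.5, -6.1, 0.001, -0.002, -0.132]
[34.8, -25.2, -6.1, 0.001, -0.002, -0.132]
[37.8, -20.4, -6.2, 0.001, -0.002, -0.132]
```

```bash
sed -i "s/^if ya@/if len(sys.argv)<7 and ya@/" plan.py; python3 plan.py 477 -364 180 -20 13 k
```

```text
t 4.5 pos [470.7  65.  177.9] d [   6.3 -429.     2.1] w [-0.017 -0.006  1.824] F [ 1.7 -0.5 -0.4] g 0.4 q [-0.21  0.39 -0.06  2.2   0.04  0.57  1.17]
[-3.6, -32.8, -0.1, -0.001, -0.0, 0.14]
[-8.2, -32.0, -0.1, -0.001, -0.0, 0.14]
[-12.6, -30.5, -0.1, -0.001, -0.0, 0.14]
[-16.7, -28.5, -0.2, -0.001, -0.0, 0.14]
[-20.5, -25.8, -0.2, -0.001, -0.0, 0.14]
[-24.0, -22.7, -0.2, -0.001, -0.0, 0.14]
[-26.9, -19.1, -0.2, -0.001, -0.0, 0.14]
[-29.3, -15.2, -0.2, -0.001, -0.0, 0.14]
[-31.1, -10.9, -0.2, -0.001, -0.0, 0.14]
[-32.4, -6.5, -0.2, -0.001, -0.0, 0.14]
[-33.0, -1.9, -0.2, -0.001, -0.0, 0.14]
[-32.9, 2.7, -0.2, -0.001, -0.0, 0.14]
[-32.2, 7.3, -0.2, -0.001, -0.0, 0.14]
```

```bash
python3 -m jog '[-4,-33,0,0,0,0.14,-8,-32,0,0,0,0.14,-13,-31,0,0,0,0.14,-17,-29,0,0,0,0.14,-21,-26,0,0,0,0.14,-24,-23,0,0,0,0.14,-27,-19,0,0,0,0.14,-29,-15,0,0,0,0.14,-31,-11,0,0,0,0.14,-32,-7,0,0,0,0.14]' 82 30;  python3 plan.py 477 -364 140 -20 4 k; python3 - <<'E'
from h import *
for n in("scene","top"):
    p,d=cams.camera(n);cv2.imwrite(f"pics/{n}1.png",p[:,:,::-1]);np.savez(f"pics/{n}1.npz",p=p,d=d)
c=cams.calibration('top');W=cloud(d,c)
f=p.copy();cv2.imwrite('pics/t1c.png',cv2.resize(p[100:300,190:460,::-1],None,fx=2.9,fy=2.9))
E
```

```text
time_s: 5.5
eef_pos: [472.0, -273.2, 186.1]
tool_rot: [0.696, 0.718, -0.001, -0.005]
force: [1.4, -0.6, -0.1]
gripper_width: 82.0
t 5.5 pos [ 472.  -273.2  186.1] d [  5.  -90.8 -46.1] w [-0.009 -0.005  0.379] F [ 1.4 -0.6 -0.1] g 82.0 q [ 0.17  0.47  0.35  2.07 -0.26  0.66  0.73]
[-22.8, 0.7, 11.4, -0.002, -0.001, 0.095]
[-22.6, 2.8, 11.4, -0.002, -0.001, 0.095]
[-22.2, 4.9, 11.4, -0.002, -0.001, 0.095]
[-21.7, 7.0, 11.5, -0.002, -0.001, 0.095]
```

View pics/t1c.png

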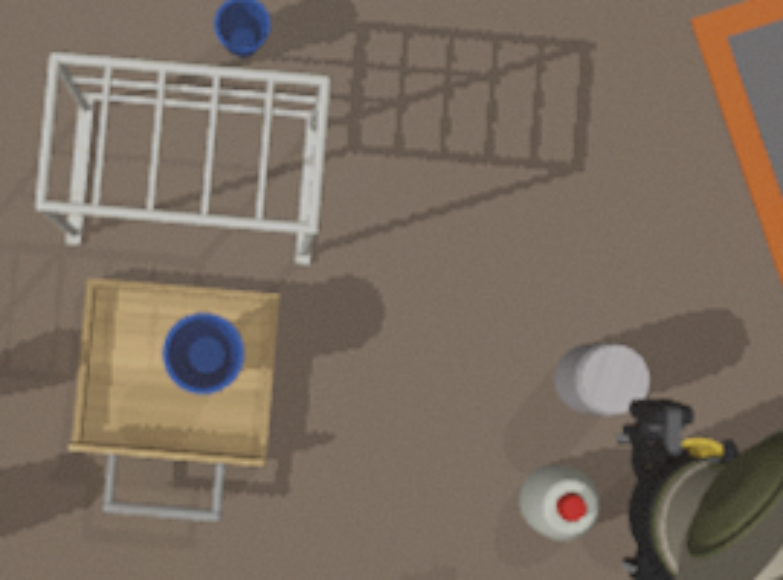

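The tray is out. Blue is clear of the roof at full-image px (260,222), with the bar at about (245,276).

```bash
cat >> h.py <<'E'
def measure(p,d,c,roi,hl,hh,smin=50,band=8,zmax=400):
    W=cloud(d,c);hsv=cv2.cvtColor(p,cv2.COLOR_RGB2HSV);m=cv2.inRange(hsv,(hl,smin,30),(hh,255,255))
    u0,v0,u1,v1=roi;M=np.zeros_like(m);M[v0:v1,u0:u1]=m[v0:v1,u0:u1]
    w=W[M>0];w=w[~np.isnan(w[:,0])];w=w[w[:,2]<zmax];zm=np.percentile(w[:,2],95);s=w[w[:,2]>zm-band]
    return zm.round(1),np.round(circ(s[:,0],s[:,1]),1),((s[:,:2].min(0)+s[:,:2].max(0))/2).round(1),np.ptp(s[:,:2],axis=0).round(1),len(s)
E
python3 - <<'E'
from h import *
T=np.load('pics/top1.npz');p,d=T['p'],T['d'];c=cams.calibration('top')
print(measure(p,d,c,(240,200,280,245),105,130))
# outer contour ellipse on plane z=96
hsv=cv2.cvtColor(p,cv2.COLOR_RGB2HSV);m=cv2.inRange(hsv,(105,90,30),(130,255,255));m[:200]=0;m[245:]=0
cs,_=cv2.findContours(m,cv2.RETR_EXTERNAL,cv2.CHAIN_APPROX_NONE);k=max(cs,key=cv2.contourArea);X=ray(c,k[:,0,:],96);print(circ(X[:,0],X[:,1]))
T=np.load('pics/top0.npz');p=T['p'];hsv=cv2.cvtColor(p,cv2.COLOR_RGB2HSV)
for r,a,b,s in(((405,240,455,290),18,35,90),((100,240,140,282),60,95,40)):
    m=cv2.inRange(hsv,(a,s,30),(b,255,255));M=m*0;M[r[1]:r[3],r[0]:r[2]]=m[r[1]:r[3],r[0]:r[2]]
    cs,_=cv2.findContours(M,cv2.RETR_EXTERNAL,cv2.CHAIN_APPROX_NONE);k=max(cs,key=cv2.contourArea);X=ray(c,k[:,0,:],84);print(circ(X[:,0],X[:,1]),X.min(0),X.max(0))
S=np.load('pics/scene0.npz');cs_=cams.calibration('scene')
print('scene yel',measure(S['p'],S['d'],cs_,(130,175,165,215),18,35),'grn',measure(S['p'],S['d'],cs_,(375,160,402,200),60,95,40))
S=np.load('pics/scene1.npz');print('blue',measure(S['p'],S['d'],cs_,(265,170,320,250),105,130))
E
```

```text
(np.float64(98.4), array([582.8,  32.4,  29.5]), array([582.1,  33.3]), array([62.6, 62.6]), 179)
(np.float64(582.1516348772448), np.float64(32.79251880150423), np.float64(30.57168186878264))
(np.float64(476.21579407266023), np.float64(-360.77439276463963), np.float64(34.69219458628366)) [ 442.15073079 -396.63912708   84.        ] [ 507.43873175 -321.30698321   84.        ]
(np.float64(495.3441234295802), np.float64(353.3659517062513), np.float64(33.74678229516621)) [462.94390096 314.62348216  84.        ] [527.74779101 388.69169845  84.        ]
scene yel (np.float64(84.5), array([ 478.7, -364.3,   30.1]), array([ 478.6, -364.6]), array([66.9, 65.2]), 151) grn (np.float64(84.5), array([498.6, 354.9,  29.8]), array([497.7, 359.6]), array([68.1, 56.3]), 107)
blue (np.float64(97.5), array([630.2,   8.3,  64.6]), array([654.7,  21.3]), array([208.2,  86. ]), 103)
```

View pics/scene1.png

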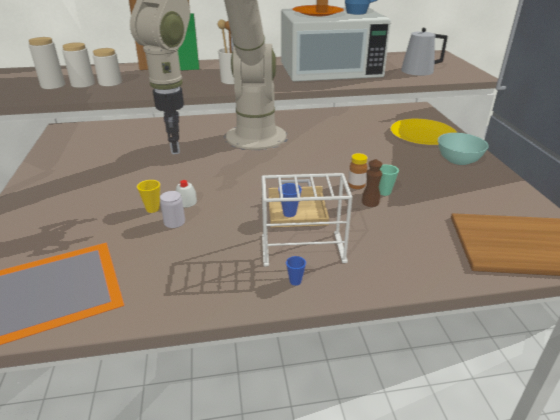

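```bash
python3 -m jog '[-23,1,11,0,0,0.095,-23,3,11,0,0,0.095,-22,5,11,0,0,0.095,-22,7,11,0,0,0.095]';  python3 plan.py 477.5 -364.3 60 -20 4 k
```

```text
time_s: 6.0
eef_pos: [477.2, -365.9, 140.9]
tool_rot: [0.821, 0.57, -0.001, -0.006]
force: [0.5, -0.1, 0.2]
gripper_width: 82.0
t 6.0 pos [ 477.2 -365.9  140.9] d [  0.3   1.6 -80.9] w [-0.012 -0.006 -0.008] F [ 0.5 -0.1  0.2] g 82.0 q [ 0.29  0.6   0.42  1.98 -0.39  0.65  0.6 ]
[0.3, 0.2, 20.2, -0.003, -0.001, -0.002]
[0.3, 0.1, 20.2, -0.003, -0.001, -0.002]
[0.3, 0.0, 20.2, -0.003, -0.001, -0.002]
[0.4, -0.0, 20.2, -0.003, -0.001, -0.002]
```

```bash
python3 -m jog '[0.5,0,25,-0.003,-0.001,-0.002,0.5,0,25,-0.003,-0.001,-0.002,0.5,0,18,-0.003,-0.001,-0.002,0,0,8,-0.003,-0.001,0,0,0,0,0,0,0]';  python3 plan.py 477.5 -364.3 60 -20 1 k
```

```text
time_s: 6.5
eef_pos: [476.8, -363.7, 60.1]
tool_rot: [0.82, 0.573, 0.001, -0.003]
force: [0.5, 0.5, -0.7]
gripper_width: 82.3
t 6.5 pos [ 476.8 -363.7   60.1] d [ 0.7 -0.6 -0.1] w [-0.004 -0.005 -0.001] F [ 0.5  0.5 -0.7] g 82.3 q [ 0.35  0.71  0.32  2.03 -0.47  0.48  0.67]
[-0.3, 0.9, 0.1, -0.004, -0.005, -0.001]
```

```bash
python3 -m jog '[0,0,0,-0.004,-0.005,0,0,0,0,0,0,0,0,0,0,0,0,0,0,0,0,0,0,0,0,0,0,0,0,0]' 50 25; python3 -m jog '[0,0,-10,0,0,0,0,0,-20,0,0,0,0,0,-30,0,0,0,0,0,-35,0,0,0,0,0,-40,0,0,0,0,0,-35,0,0,0]' ; python3 plan.py 560 0 235 -20 10 k; python3 - <<'E'
from h import *
for n in("scene",):
    p,d=cams.camera(n);np.savez(f"pics/{n}2.npz",p=p,d=d);cv2.imwrite(f"pics/{n}2.png",cv2.resize(p[60:260,80:320,::-1],None,fx=3,fy=3))
E
```

```text
time_s: 7.0
eef_pos: [478.2, -363.5, 63.1]
tool_rot: [0.819, 0.574, 0.001, 0.002]
force: [0.2, 0.0, -2.3]
gripper_width: 63.5
time_s: 7.6
eef_pos: [475.1, -361.9, 237.8]
tool_rot: [0.819, 0.573, -0.001, -0.003]
force: [0.8, 0.1, -1.9]
gripper_width: 63.8
t 7.6 pos [ 475.1 -361.9  237.8] d [ 84.9 361.9  -2.8] w [-0.006 -0.001 -0.001] F [ 0.8  0.1 -1.9] g 63.8 q [ 0.21  0.48  0.51  1.91 -0.31  0.83  0.53]
[36.9, -4.4, 0.3, -0.001, -0.0, -0.0]
[36.9, -4.4, 0.3, -0.001, -0.0, -0.0]
[36.9, -4.4, 0.3, -0.001, -0.0, -0.0]
[36.9, -4.4, 0.3, -0.001, -0.0, -0.0]
[36.9, -4.4, 0.3, -0.001, -0.0, -0.0]
[36.9, -4.4, 0.3, -0.001, -0.0, -0.0]
[36.9, -4.4, 0.3, -0.001, -0.0, -0.0]
[36.9, -4.4, 0.3, -0.001, -0.0, -0.0]
[36.9, -4.4, 0.3, -0.001, -0.0, -0.0]
[36.9, -4.4, 0.3, -0.001, -0.0, -0.0]
```

View pics/scene2.png

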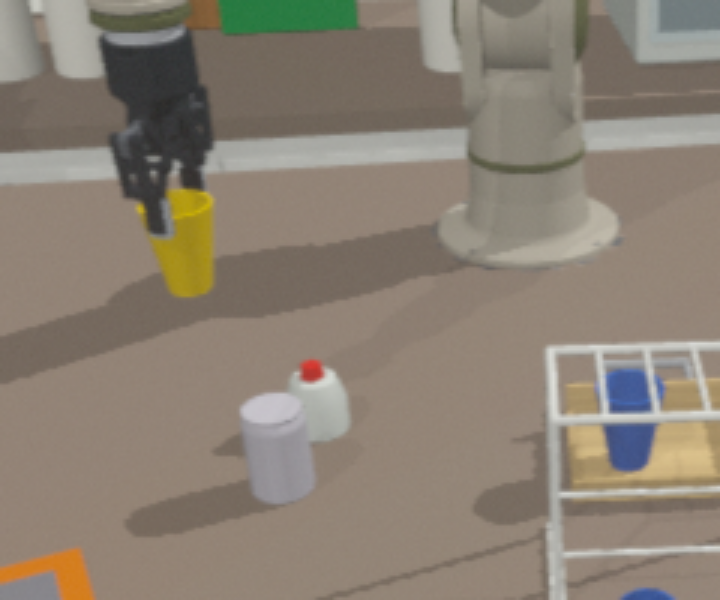

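```bash
python3 plan.py 582.5 32.6 215 -20 12 k|head -2; python3 -m jog '[12,-1,0,0,0,0,22,-3,0,0,0,0,32,-4,0,0,0,0,36,-4,1,0,0,0,36,-4,1,0,0,0,36,-4,2,0,0,0,36,-4,2,0,0,0,36,-4,2,0,0,0,36,-4,2,0,0,0,36,-4,2,0,0,0]'; python3 plan.py 582.5 32.6 200 -20 4 k
```

```text
t 7.65 pos [ 476.7 -363.8  243.2] d [105.8 396.4 -28.2] w [ 0.002  0.    -0.001] F [ 1.6 -3.1  2. ] g 63.4 q [ 0.21  0.47  0.51  1.91 -0.3   0.84  0.53]
[34.1, -3.1, 2.3, 0.0, 0.0, -0.0]
time_s: 8.65
eef_pos: [550.2, -39.6, 230.6]
tool_rot: [0.822, 0.57, -0.001, 0.0]
force: [0.5, -0.4, -1.0]
gripper_width: 63.8
t 8.65 pos [550.2 -39.6 230.6] d [ 32.3  72.2 -30.6] w [-0.001  0.001 -0.009] F [ 0.5 -0.4 -1. ] g 63.8 q [-0.4   0.43  0.52  2.02 -0.3   0.76 -0.06]
[19.7, 1.2, 7.6, -0.0, 0.0, -0.002]
[19.7, 1.3, 7.6, -0.0, 0.0, -0.002]
[19.7, 1.3, 7.6, -0.0, 0.0, -0.002]
[19.7, 1.4, 7.7, -0.0, 0.0, -0.002]
```

```bash
python3 -m jog '[25,1,8,0,0,-0.002,22,1,8,0,0,-0.002,16,1,8,0,0,-0.002,10,1,6,0,0,-0.002,3,0,2,0,0,0,0,0,0,0,0,0]'; python3 plan.py 582.5 32.6 150 -20 4 k; python3 - <<'E'
from h import *
for n in("scene",'top'):
    p,d=cams.camera(n);np.savez(f"pics/{n}3.npz",p=p,d=d);
    q=p[60:260,220:400] if n=='scene' else p[110:310,160:380]
    cv2.imwrite(f"pics/{n}3.png",cv2.resize(q[:,:,::-1],None,fx=3,fy=3))
E
```

```text
time_s: 9.25
eef_pos: [577.9, 42.7, 193.8]
tool_rot: [0.817, 0.577, -0.003, -0.003]
force: [-0.0, 0.1, -0.3]
gripper_width: 63.7
t 9.25 pos [577.9  42.7 193.8] d [  4.6 -10.1 -43.8] w [-0.008  0.002  0.009] F [-0.   0.1 -0.3] g 63.7 q [-0.5   0.51  0.48  1.99 -0.35  0.73 -0.15]
[-2.0, 2.0, 10.9, -0.002, 0.0, 0.002]
[-2.0, 2.0, 10.9, -0.002, 0.0, 0.002]
[-2.0, 2.0, 10.9, -0.002, 0.0, 0.002]
[-2.0, 2.0, 10.9, -0.002, 0.0, 0.002]
```

View pics/scene3.png

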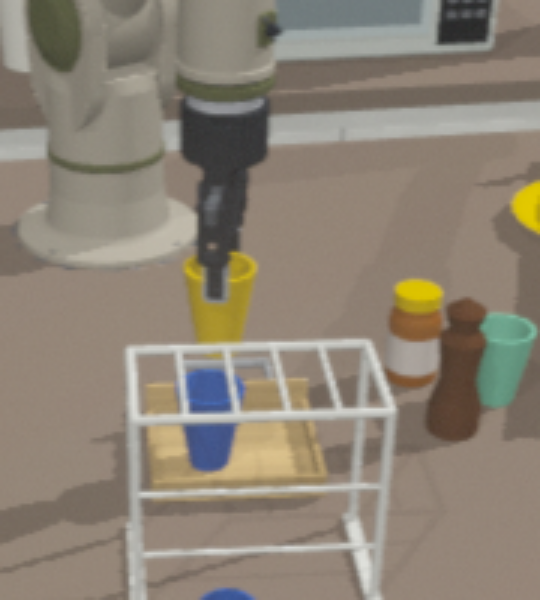

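View pics/top3.png

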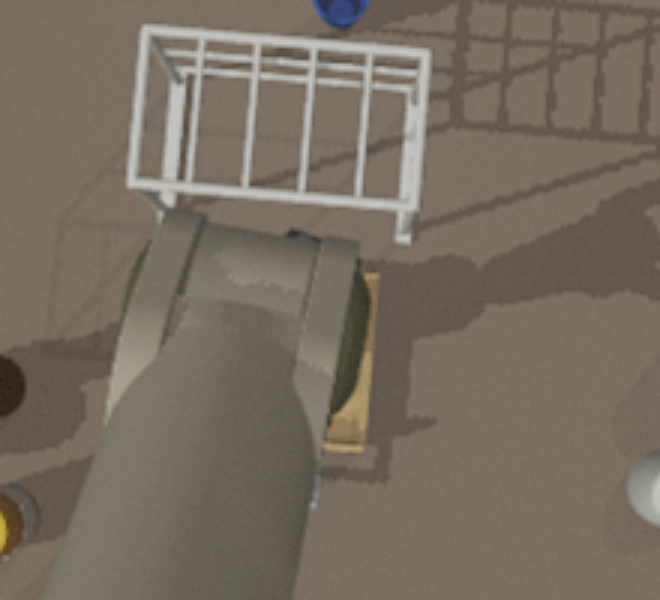

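```bash
python3 -m jog '[-3,2,11,-0.002,0,0.002,-3,2,11,-0.002,0,0.002,-2,2,11,-0.002,0,0.002,-2,2,8,-0.002,0,0.002,0,0,0,0,0,0]'; python3 plan.py 582.5 32.6 110 -20 4 k; python3 - <<'E'
from h import *
n='scene'
p,d=cams.camera(n);np.savez(f"pics/{n}4.npz",p=p,d=d);c=cams.calibration(n)
cv2.imwrite("pics/scene4.png",cv2.resize(p[100:240,240:350,::-1],None,fx=4,fy=4))
hsv=cv2.cvtColor(p,cv2.COLOR_RGB2HSV);W=cloud(d,c)
for nm,a,b in(('y',18,35),('b',105,130)):
    m=cv2.inRange(hsv,(a,90,40),(b,255,255));m[:,:270]=0;m[:,330:]=0;m[250:]=0;m[:140]=0
    w=W[m>0]
    for z in range(10,180,12):
        s=w[abs(w[:,2]-z)<6]
        if len(s)>5: print(nm,z,len(s),'y',s[:,1].min().round(1),s[:,1].max().round(1),'mid',((s[:,1].min()+s[:,1].max())/2).round(1),'xmax',np.percentile(s[:,0],95).round(1))
E
```

```text
time_s: 9.85
eef_pos: [581.9, 24.9, 150.5]
tool_rot: [0.821, 0.571, 0.0, 0.002]
force: [0.7, -0.2, -1.1]
gripper_width: 63.9
t 9.85 pos [581.9  24.9 150.5] d [  0.6   7.7 -40.5] w [ 0.003  0.002 -0.007] F [ 0.7 -0.2 -1.1] g 63.9 q [-0.44  0.57  0.44  2.03 -0.39  0.63 -0.09]
[1.9, -0.6, 10.1, 0.001, 0.0, -0.002]
[1.9, -0.5, 10.1, 0.001, 0.0, -0.002]
[1.9, -0.5, 10.1, 0.001, 0.0, -0.002]
[1.9, -0.5, 10.1, 0.001, 0.0, -0.002]
y 10 609 y -20.2 147.4 mid 63.6 xmax 612.9
y 22 197 y -27.2 142.8 mid 57.8 xmax 647.2
y 34 197 y -27.0 146.4 mid 59.7 xmax 646.7
y 46 69 y -10.1 145.1 mid 67.5 xmax 512.0
y 94 19 y 12.7 42.4 mid 27.6 xmax 603.8
y 106 39 y 9.4 42.1 mid 25.8 xmax 604.6
y 118 43 y 9.2 44.7 mid 27.0 xmax 607.8
y 130 49 y 6.7 43.4 mid 25.1 xmax 608.4
y 142 34 y 6.4 38.9 mid 22.6 xmax 611.3
y 154 30 y -5.7 48.7 mid 21.5 xmax 604.7
y 166 79 y -7.9 52.4 mid 22.2 xmax 613.8
y 178 63 y -8.9 56.0 mid 23.5 xmax 615.3
b 22 36 y 16.1 47.7 mid 31.9 xmax 605.5
b 34 37 y 13.1 47.4 mid 30.2 xmax 607.2
b 46 42 y 12.8 50.4 mid 31.6 xmax 608.6
b 58 49 y 9.7 52.9 mid 31.3 xmax 611.2
b 70 23 y 12.4 50.7 mid 31.5 xmax 612.3
b 94 48 y 13.2 62.8 mid 38.0 xmax 617.0
```

View pics/scene4.png

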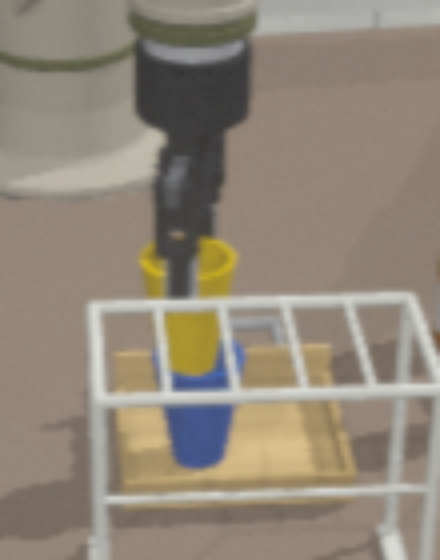

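```bash
python3 -m jog '[6,-2,-2,0,0,0,0,0,0,0,0,0]'; python3 plan.py 582.5 31.8 125 -20 2 k
```

```text
time_s: 10.1
eef_pos: [582.4, 31.8, 153.1]
tool_rot: [0.821, 0.571, 0.0, 0.002]
force: [-0.4, -0.0, -1.1]
gripper_width: 63.6
t 10.1 pos [582.4  31.8 153.1] d [  0.1   0.  -28.1] w [ 0.003  0.001 -0.007] F [-0.4 -0.  -1.1] g 63.6 q [-0.45  0.57  0.44  2.02 -0.39  0.63 -0.11]
[0.0, -0.0, 14.1, 0.001, 0.001, -0.003]
[0.0, 0.0, 14.1, 0.001, 0.001, -0.003]
```

```bash
python3 -m jog '[0,0,10,0,0,0,0,0,10,0,0,0,0,0,8,0,0,0,0,0,4,0,0,0,0,0,0,0,0,0]'; python3 plan.py 582.5 31.8 108 -20 2 k
```

```text
time_s: 10.6
eef_pos: [582.7, 32.9, 118.6]
tool_rot: [0.821, 0.572, 0.001, 0.002]
force: [-1.1, 0.2, -1.0]
gripper_width: 63.6
t 10.6 pos [582.7  32.9 118.6] d [ -0.2  -1.1 -10.6] w [ 0.003  0.001 -0.005] F [-1.1  0.2 -1. ] g 63.6 q [-0.42  0.61  0.4   2.04 -0.43  0.56 -0.08]
[-0.5, 0.1, 5.3, 0.002, 0.0, -0.002]
[-0.5, 0.1, 5.3, 0.002, 0.0, -0.002]
```

```bash
python3 -m jog '[0,0,3,0,0,0,0,0,3,0,0,0,0,0,2,0,0,0,0,0,0,0,0,0]'; for i in 1 2; do python3 -m jog '[0,0,1.5,0,0,0,0,0,0,0,0,0]'; done
```

```text
time_s: 11.0
eef_pos: [582.9, 32.6, 110.1]
tool_rot: [0.821, 0.571, 0.001, 0.002]
force: [-0.4, 0.4, -1.7]
gripper_width: 63.9
time_s: 11.2
eef_pos: [583.1, 32.7, 108.7]
tool_rot: [0.821, 0.571, 0.001, 0.002]
force: [-0.6, 0.4, -0.8]
gripper_width: 63.5
time_s: 11.4
eef_pos: [583.2, 32.8, 107.2]
tool_rot: [0.821, 0.571, 0.001, 0.002]
force: [-0.0, 0.7, -1.2]
gripper_width: 63.5
```

```bash
for i in 1 2; do python3 -m jog '[0,0,1.5,0,0,0,0,0,0,0,0,0]'|grep -E "eef|force"; done
```

```text
eef_pos: [583.1, 32.8, 105.7]
force: [0.5, 1.0, -1.3]
eef_pos: [583.2, 32.9, 104.1]
force: [-0.5, 0.3, -0.9]
```

```bash
for i in 1 2; do python3 -m jog '[0,0,1.2,0,0,0,0,0,0,0,0,0]'|grep -E "eef|force"; done;  python3 - <<'E'
from h import *
n='scene'
p,d=cams.camera(n);np.savez(f"pics/{n}5.npz",p=p,d=d);c=cams.calibration(n)
cv2.imwrite("pics/scene5.png",cv2.resize(p[120:230,250:340,::-1],None,fx=5,fy=5))
hsv=cv2.cvtColor(p,cv2.COLOR_RGB2HSV);W=cloud(d,c)
for nm,a,b in(('y',18,30),('b',105,130)):
    m=cv2.inRange(hsv,(a,150,40),(b,255,255));m[:,:270]=0;m[:,330:]=0;m[250:]=0;m[:130]=0
    w=W[m>0];w=w[w[:,2]>60]
    print(nm,np.percentile(w[:,2],[2,10,90,95,98]).round(1),len(w))
E
```

```text
eef_pos: [583.4, 33.0, 103.1]
force: [-0.0, 0.3, 0.5]
eef_pos: [584.2, 33.3, 103.1]
force: [-0.7, 0.5, -1.5]
y [100.8 102.  127.6 128.  128.1] 59Traceback (most recent call last):
  File "<stdin>", line 9, in <module>
    return _quantile_unchecked(
        a, q, axis, out, overwrite_input, method, keepdims, weights)
    return _ureduce(a,
                    func=_quantile_ureduce_func,
    ...<5 lines>...
                    overwrite_input=overwrite_input,
                    method=method)
    r = func(a, **kwargs)
    result = _quantile(arr,
                       quantiles=q,
    ...<2 lines>...
                       out=out,
                       weights=wgt)
    slices_having_nans = np.isnan(arr[-1, ...])
                                  ~~~^^^^^^^^^
IndexError: index -1 is out of bounds for axis 0 with size 0
```

View pics/scene5.png

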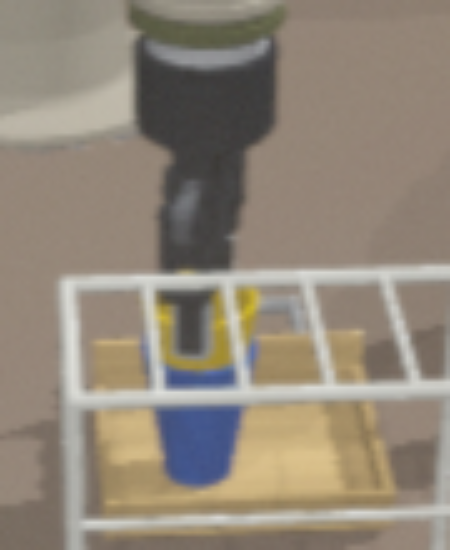

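It has just seated: the TCP stopped at 103.1 and yellow's rim is about 31 mm above blue's. I'm releasing it.

```bash
python3 -m jog '[0,0,0,0,0,0,0,0,0,0,0,0,0,0,0,0,0,0,0,0,0,0,0,0]' 80 25; python3 plan.py 582.5 32 108 -20 2 k; python3 -m jog '[0,0,-6,0,0,0,0,0,-12,0,0,0,0,0,-25,0,0,0,0,0,-40,0,0,0,0,0,-40,0,0,0]'; python3 plan.py 496.5 354.6 235 22 12 k
```

```text
time_s: 12.65
eef_pos: [584.2, 32.7, 102.7]
tool_rot: [0.821, 0.571, 0.002, 0.002]
force: [0.2, -0.1, -0.7]
gripper_width: 80.1
t 12.65 pos [584.2  32.7 102.7] d [-1.7 -0.7  5.3] w [ 0.006 -0.001 -0.005] F [ 0.2 -0.1 -0.7] g 80.1 q [-0.4   0.63  0.38  2.05 -0.44  0.53 -0.06]
[-0.6, -0.7, -2.7, 0.003, -0.001, -0.003]
[-0.6, -0.7, -2.7, 0.003, -0.001, -0.003]
time_s: 13.15
eef_pos: [580.7, 32.3, 227.3]
tool_rot: [0.821, 0.571, -0.002, 0.0]
force: [1.2, 0.9, -0.8]
gripper_width: 79.6
t 13.15 pos [580.7  32.3 227.3] d [-84.2 322.3   7.7] w [-0.003  0.003 -0.739] F [ 1.2  0.9 -0.8] g 79.6 q [-0.51  0.47  0.52  1.96 -0.32  0.79 -0.17]
[22.7, -15.9, -0.7, -0.0, 0.0, -0.062]
[23.7, -14.5, -0.7, -0.0, 0.0, -0.062]
[24.5, -13.0, -0.7, -0.0, 0.0, -0.062]
[25.3, -11.5, -0.7, -0.0, 0.0, -0.062]
[25.9, -9.9, -0.7, -0.0, 0.0, -0.062]
[26.5, -8.3, -0.7, -0.0, 0.0, -0.062]
[27.0, -6.6, -0.7, -0.0, 0.0, -0.062]
[27.3, -5.0, -0.7, -0.0, 0.0, -0.062]
[27.6, -3.3, -0.7, -0.0, 0.0, -0.062]
[27.7, -1.6, -0.7, -0.0, 0.0, -0.062]
[27.8, 0.1, -0.7, -0.0, 0.0, -0.062]
[27.7, 1.9, -0.7, -0.0, 0.0, -0.062]
```

```bash
python3 -m jog '[23,-16,0,0,0,-0.062,24,-15,0,0,0,-0.062,25,-13,0,0,0,-0.062,25,-12,0,0,0,-0.062,26,-10,0,0,0,-0.062,27,-8,0,0,0,-0.062,27,-7,0,0,0,-0.062,27,-5,0,0,0,-0.062,28,-3,0,0,0,-0.062,28,-2,0,0,0,-0.062]'; python3 plan.py 497 354.6 200 22 3 k; python3 - <<'E'
from h import *
for n in("top","scene"):
    p,d=cams.camera(n);np.savez(f"pics/{n}6.npz",p=p,d=d);c=cams.calibration(n)
    r=(240,195,285,250) if n=='top' else (265,150,320,240)
    print(n,'yel',measure(p,d,c,(240,195,275,245) if n=='top' else (280,160,305,205),20,33,150),'blue',measure(p,d,c,r,105,130,100,20))
    q=p[190:310,90:290] if n=='top' else p[130:260,240:400]
    cv2.imwrite(f"pics/{n}6.png",cv2.resize(q[:,:,::-1],None,fx=4,fy=4))
E
```

```text
time_s: 14.15
eef_pos: [509.6, 305.6, 245.0]
tool_rot: [0.603, 0.798, 0.006, 0.007]
force: [-0.9, 0.1, 0.1]
gripper_width: 80.4
t 14.15 pos [509.6 305.6 245. ] d [-12.6  49.  -45. ] w [ 0.017  0.005 -0.107] F [-0.9  0.1  0.1] g 80.4 q [-0.89  0.44  0.35  1.92 -0.19  0.8  -0.16]
[16.9, 0.1, 14.9, 0.006, 0.002, -0.036]
[16.9, 0.8, 15.0, 0.006, 0.002, -0.036]
[16.8, 1.5, 15.0, 0.006, 0.002, -0.036]Traceback (most recent call last):
  File "<stdin>", line 5, in <module>
  File "h.py", line 30, in measure
    w=W[M>0];w=w[~np.isnan(w[:,0])];w=w[w[:,2]<zmax];zm=np.percentile(w[:,2],95);s=w[w[:,2]>zm-band]
                                                        ~~~~~~~~~~~~~^^^^^^^^^^^
    return _quantile_unchecked(
        a, q, axis, out, overwrite_input, method, keepdims, weights)
    return _ureduce(a,
                    func=_quantile_ureduce_func,
    ...<5 lines>...
                    overwrite_input=overwrite_input,
                    method=method)
    r = func(a, **kwargs)
    result = _quantile(arr,
                       quantiles=q,
    ...<2 lines>...
                       out=out,
                       weights=wgt)
    slices_having_nans = np.isnan(arr[-1, ...])
                                  ~~~^^^^^^^^^
IndexError: index -1 is out of bounds for axis 0 with size 0
```

```bash
python3 - <<'E'
from h import *
for n in("top","scene"):
    p,d=cams.camera(n);np.savez(f"pics/{n}6.npz",p=p,d=d)
    q=p[190:310,90:290] if n=='top' else p[130:260,240:400]
    cv2.imwrite(f"pics/{n}6.png",cv2.resize(q[:,:,::-1],None,fx=4,fy=4))
E
```

```text
(no output)
```

View pics/scene6.png

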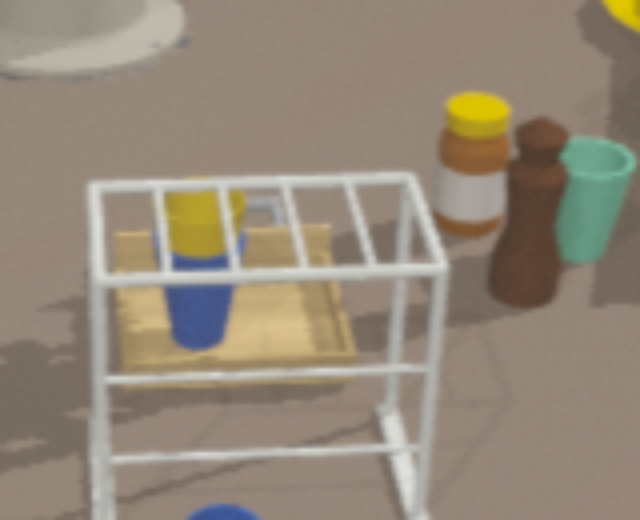

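View pics/top6.png

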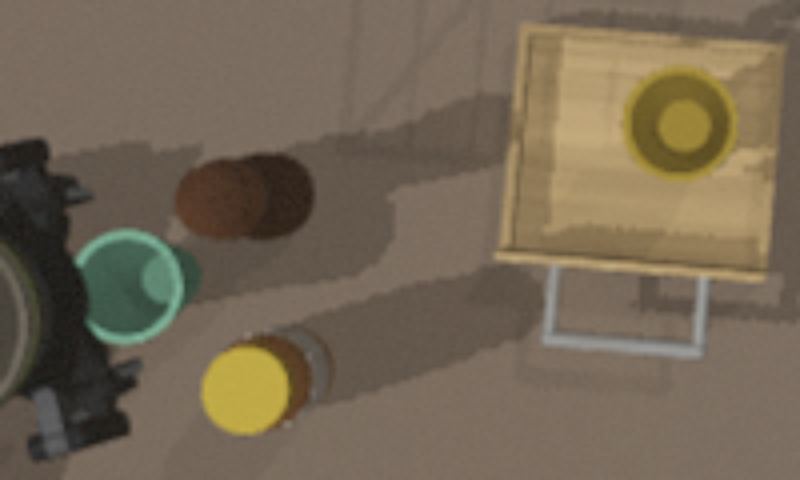

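```bash
python3 - <<'E'
from h import *
T=np.load('pics/top6.npz');c=cams.calibration('top');p,d=T['p'],T['d'];W=cloud(d,c)
w=W[200:240,240:280].reshape(-1,3);w=w[(w[:,2]>115)&(w[:,2]<150)];print(len(w),np.median(w[:,2]),circ(w[:,0],w[:,1]),(w.min(0)+w.max(0))/2,np.ptp(w,axis=0))
for s in (1,-1):
  for ax in (0,1):
    q=w[s*(w[:,ax]-[582,33][ax])>20];print(s,ax,np.median(q[:,2]).round(1))
# mill, honey extents
for n,(u0,v0,u1,v1),lo in (('mill',(132,225,172,252),20),('honey',(135,270,175,302),20)):
    w=W[v0:v1,u0:u1].reshape(-1,3)
    for a,b in ((20,60),(60,100),(100,155)):
        q=w[(w[:,2]>a)&(w[:,2]<b)]
        if len(q): print(n,a,b,q[:,:2].min(0).round(),q[:,:2].max(0).round())
# green
w=W[240:285,105:142].reshape(-1,3);w=w[(w[:,2]>76)&(w[:,2]<95)];print('green',circ(w[:,0],w[:,1]),len(w))
E
python3 plan.py 497 354.6 150 22 4 k
```

```text
251 126.24625072232794 (np.float64(584.6976023307177), np.float64(31.152725558735256), np.float64(29.549452794911826)) [584.88111886  31.09154452 123.97622037] [63.12857451 63.27197074 15.8471089 ]
1 0 126.6
1 1 125.9
-1 0 126.8
-1 1 126.3
mill 20 60 [516. 264.] [571. 339.]
mill 60 100 [517. 269.] [561. 334.]
mill 100 155 [523. 268.] [569. 311.]
honey 20 60 [414. 251.] [466. 289.]
honey 60 100 [413. 253.] [466. 296.]
honey 100 155 [414. 256.] [462. 304.]
green (np.float64(496.3342320629414), np.float64(353.7027036085002), np.float64(29.588955142762483)) 189
t 14.3 pos [509.2 306.6 244.6] d [-12.2  48.  -94.6] w [ 0.017  0.005 -0.106] F [ 0.6 -0.4 -0.4] g 79.9 q [-0.89  0.44  0.35  1.92 -0.19  0.8  -0.16]
[12.5, -0.0, 23.6, 0.004, 0.001, -0.026]
[12.4, 0.4, 23.6, 0.004, 0.001, -0.026]
[12.4, 0.8, 23.6, 0.004, 0.001, -0.026]
[12.3, 1.2, 23.6, 0.004, 0.001, -0.026]
```

```bash
python3 -m jog '[16,0,0,0.005,0.002,-0.034,16,1,5,0.005,0.002,-0.034,14,1,10,0.005,0.001,-0.03,2,0,25,0,0,0,0,0,0,0,0,0]' 80 25; python3 plan.py 497 354.4 60 22 6 k
```

```text
time_s: 14.8
eef_pos: [496.3, 355.2, 204.0]
tool_rot: [0.56, 0.828, 0.001, 0.0]
force: [-0.3, -0.3, -0.1]
gripper_width: 80.0
t 14.8 pos [496.3 355.2 204. ] d [   0.7   -0.8 -144. ] w [ 0.002 -0.001 -0.003] F [-0.3 -0.3 -0.1] g 80.0 q [-0.91  0.5   0.29  1.91 -0.21  0.75 -0.12]
[-0.2, 0.0, 24.0, 0.0, -0.0, -0.0]
[-0.2, 0.0, 24.0, 0.0, -0.0, -0.0]
[-0.2, 0.0, 24.0, 0.0, -0.0, -0.0]
[-0.2, 0.0, 24.0, 0.0, -0.0, -0.0]
[-0.2, 0.0, 24.0, 0.0, -0.0, -0.0]
[-0.2, 0.0, 24.0, 0.0, -0.0, -0.0]
```

```bash
python3 -m jog '[0,0,25,0,0,0,0,0,30,0,0,0,0,0,30,0,0,0,0,0,22,0,0,0,0,0,0,0,0,0]'; python3 plan.py 497 354.4 60 22 2 k
```

```text
time_s: 15.3
eef_pos: [498.2, 357.1, 95.2]
tool_rot: [0.559, 0.829, 0.002, 0.0]
force: [-0.7, -0.0, 0.8]
gripper_width: 80.1
t 15.3 pos [498.2 357.1  95.2] d [ -1.2  -2.7 -35.2] w [ 0.003 -0.001 -0.   ] F [-0.7 -0.   0.8] g 80.1 q [-0.86  0.65  0.22  1.98 -0.27  0.53 -0.07]
[-1.0, -1.1, 17.6, 0.002, -0.001, -0.0]
[-1.0, -1.1, 17.6, 0.002, -0.001, -0.0]
```

```bash
python3 -m jog '[-2,-1.5,10,0,0,0,-1,-1,13,0,0,0,0,0,10,0,0,0,0,0,0,0,0,0]'; python3 plan.py 497 354.4 60 22 1 k
```

```text
time_s: 15.7
eef_pos: [498.8, 354.0, 62.7]
tool_rot: [0.559, 0.829, 0.003, 0.001]
force: [0.1, 0.8, -1.2]
gripper_width: 79.6
t 15.7 pos [498.8 354.   62.7] d [-1.8  0.4 -2.7] w [ 0.007 -0.002 -0.001] F [ 0.1  0.8 -1.2] g 79.6 q [-0.84  0.69  0.2   2.   -0.28  0.46 -0.05]
[1.0, -1.5, 2.7, 0.007, -0.002, -0.001]
```

```bash
python3 -m jog '[1,-1.5,3,0.007,-0.002,0,0,0,0,0,0,0]'; python3 -m jog '[0,0,0,0,0,0,0,0,0,0,0,0,0,0,0,0,0,0,0,0,0,0,0,0,0,0,0,0,0,0]' 50 25; python3 -m jog '[0,0,-10,0,0,0,0,0,-20,0,0,0,0,0,-30,0,0,0,0,0,-38,0,0,0,0,0,-40,0,0,0,0,0,-35,0,0,0,0,0,-20,0,0,0]' ; python3 plan.py 584.7 31.5 250 22 10 k; python3 - <<'E'
from h import *
n="scene"
p,d=cams.camera(n);np.savez(f"pics/{n}7.npz",p=p,d=d);cv2.imwrite(f"pics/{n}7.png",cv2.resize(p[60:240,260:440,::-1],None,fx=3,fy=3))
E
```

```text
time_s: 15.9
eef_pos: [497.2, 354.6, 59.9]
tool_rot: [0.559, 0.829, -0.0, -0.0]
force: [-0.5, 0.2, 1.0]
gripper_width: 80.3
time_s: 16.4
eef_pos: [497.5, 355.3, 61.6]
tool_rot: [0.559, 0.829, 0.001, -0.0]
force: [-0.4, 0.6, -0.7]
gripper_width: 63.9
time_s: 17.1
eef_pos: [496.0, 353.2, 262.0]
tool_rot: [0.56, 0.829, -0.002, -0.001]
force: [-0.0, 0.2, -1.8]
gripper_width: 63.7
t 17.1 pos [496.  353.2 262. ] d [  88.7 -321.7  -12. ] w [-0.004  0.001 -0.001] F [-0.   0.2 -1.8] g 63.7 q [-0.94  0.44  0.32  1.85 -0.18  0.88 -0.14]
[-33.2, -3.8, 1.3, -0.0, 0.0, -0.0]
[-33.2, -3.8, 1.2, -0.0, 0.0, -0.0]
[-33.2, -3.8, 1.2, -0.0, 0.0, -0.0]
[-33.2, -3.8, 1.2, -0.0, 0.0, -0.0]
[-33.2, -3.8, 1.2, -0.0, 0.0, -0.0]
[-33.2, -3.8, 1.2, -0.0, 0.0, -0.0]
[-33.2, -3.8, 1.2, -0.0, 0.0, -0.0]
[-33.2, -3.8, 1.2, -0.0, 0.0, -0.0]
[-33.2, -3.8, 1.2, -0.0, 0.0, -0.0]
[-33.2, -3.8, 1.2, -0.0, 0.0, -0.0]
```

View pics/scene7.png

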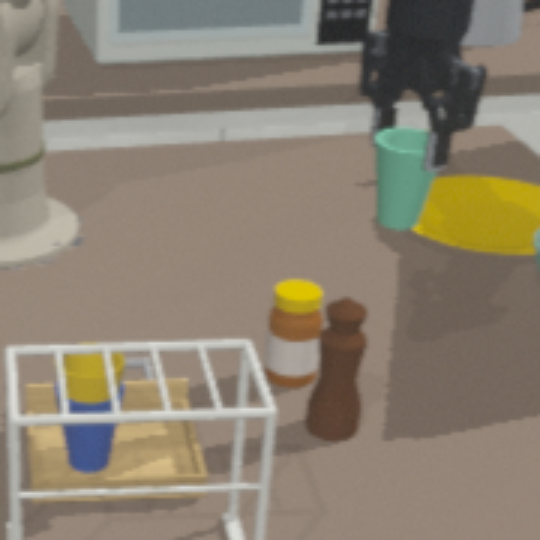

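```bash
python3 -m jog '[-12,-1,0,0,0,0,-22,-2,0,0,0,0,-30,-3,0,0,0,0,-36,-4,1,0,0,0,-36,-4,2,0,0,0,-36,-4,2,0,0,0,-36,-4,2,0,0,0,-34,-4,2,0,0,0,-28,-4,2,0,0,0,-20,-3,2,0,0,0]'; python3 plan.py 584.7 31.5 225 22 3 k
```

```text
time_s: 18.15
eef_pos: [572.8, 55.6, 248.0]
tool_rot: [0.559, 0.829, -0.003, -0.002]
force: [-0.1, 0.3, -1.1]
gripper_width: 63.7
t 18.15 pos [572.8  55.6 248. ] d [ 11.9 -24.1 -23. ] w [-0.008 -0.     0.001] F [-0.1  0.3 -1.1] g 63.7 q [-0.44  0.42  0.35  1.94 -0.19  0.82  0.39]
[-8.9, 0.7, 7.6, -0.003, -0.0, 0.0]
[-8.9, 0.7, 7.6, -0.003, -0.0, 0.0]
[-8.9, 0.7, 7.7, -0.003, -0.0, 0.0]
```

```bash
python3 -m jog '[-10,1,8,-0.003,0,0,-6,0.5,8,-0.003,0,0,-3,0,8,-0.003,0,0,0,0,6,0,0,0,0,0,0,0,0,0]'; python3 plan.py 584.7 31.5 190 22 2 k
```

```text
time_s: 18.65
eef_pos: [579.5, 34.4, 213.0]
tool_rot: [0.561, 0.828, -0.001, -0.001]
force: [-0.5, 0.8, -1.4]
gripper_width: 63.7
t 18.65 pos [579.5  34.4 213. ] d [  5.2  -2.9 -23. ] w [-0.004 -0.001 -0.003] F [-0.5  0.8 -1.4] g 63.7 q [-0.39  0.47  0.33  1.97 -0.21  0.75  0.45]
[-2.3, 1.9, 11.5, -0.002, -0.0, -0.002]
[-2.3, 1.9, 11.5, -0.002, -0.0, -0.002]
```

```bash
python3 -m jog '[-2,2,8,0,0,0,-1,2,8,0,0,0,0,0,3,0,0,0,0,0,0,0,0,0]'; python3 plan.py 584.7 31.5 190 22 1 k;  python3 - <<'E'
from h import *
n='scene'
p,d=cams.camera(n);np.savez(f"pics/{n}8.npz",p=p,d=d);c=cams.calibration(n)
cv2.imwrite("pics/scene8.png",cv2.resize(p[90:230,240:350,::-1],None,fx=4,fy=4))
hsv=cv2.cvtColor(p,cv2.COLOR_RGB2HSV);W=cloud(d,c)
for nm,a,b,lo,s0 in(('y',18,33,90,120),('g',65,95,100,60),('b',105,130,10,100)):
    m=cv2.inRange(hsv,(a,s0,40),(b,255,255));m[:,:275]=0;m[:,325:]=0;m[250:]=0;m[:100]=0
    w=W[m>0];w=w[(w[:,2]>lo)&(w[:,0]>550)&(w[:,0]<640)]
    for z in range(16,230,12):
        s=w[abs(w[:,2]-z)<6]
        if len(s)>5: print(nm,z,len(s),'y',s[:,1].min().round(1),s[:,1].max().round(1),'mid',((s[:,1].min()+s[:,1].max())/2).round(1),'xmax',np.percentile(s[:,0],95).round(1))
E
```

```text
time_s: 19.05
eef_pos: [584.6, 35.9, 192.0]
tool_rot: [0.559, 0.829, -0.001, -0.002]
force: [-0.4, -0.7, -0.1]
gripper_width: 63.6
t 19.05 pos [584.6  35.9 192. ] d [ 0.1 -4.4 -2. ] w [-0.004 -0.002  0.001] F [-0.4 -0.7 -0.1] g 63.6 q [-0.37  0.5   0.31  1.97 -0.23  0.71  0.46]
[-4.1, -1.5, 2.0, -0.004, -0.002, 0.001]
y 100 56 y 10.9 49.8 mid 30.3 xmax 613.8
y 112 74 y 8.5 57.1 mid 32.8 xmax 616.0
y 124 68 y 8.3 63.7 mid 36.0 xmax 618.1
g 136 13 y 23.7 40.0 mid 31.9 xmax 605.1
g 160 44 y 15.4 57.7 mid 36.6 xmax 607.6
g 172 57 y 14.9 59.0 mid 37.0 xmax 611.2
g 184 66 y 12.5 58.1 mid 35.3 xmax 613.9
g 196 81 y 8.9 49.4 mid 29.2 xmax 613.8
g 208 107 y 9.1 50.0 mid 29.6 xmax 617.0
g 220 57 y 6.4 67.5 mid 36.9 xmax 618.0
b 16 11 y 18.6 44.6 mid 31.6 xmax 608.0
b 28 40 y 15.1 48.2 mid 31.6 xmax 608.4
b 40 37 y 12.3 49.6 mid 31.0 xmax 610.3
b 52 45 y 12.1 49.6 mid 30.9 xmax 611.6
b 64 46 y 9.9 52.2 mid 31.0 xmax 614.6
b 76 6 y 18.8 38.3 mid 28.6 xmax 615.0
b 88 16 y 13.0 44.1 mid 28.5 xmax 618.4
b 100 12 y 12.7 60.5 mid 36.6 xmax 619.1
```

View pics/scene8.png

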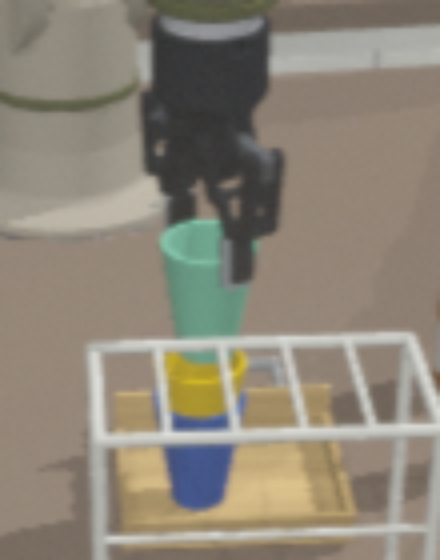

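```bash
python3 -m jog '[-4.5,-1.7,0,0,0,0,0,0,0,0,0,0]'; python3 -m jog '[0,0,8,0,0,0,0,0,10,0,0,0,0,0,10,0,0,0,0,0,6,0,0,0,0,0,0,0,0,0]'; python3 plan.py 584.7 31.3 145 22 1 k
```

```text
time_s: 19.3
eef_pos: [584.9, 30.7, 192.6]
tool_rot: [0.559, 0.829, -0.001, -0.001]
force: [0.9, -0.2, -0.3]
gripper_width: 63.7
time_s: 19.8
eef_pos: [584.7, 30.6, 155.6]
tool_rot: [0.559, 0.829, -0.001, -0.001]
force: [-0.2, -0.4, -0.7]
gripper_width: 63.8
t 19.8 pos [584.7  30.6 155.6] d [  0.    0.7 -10.6] w [-0.003 -0.002  0.001] F [-0.2 -0.4 -0.7] g 63.8 q [-0.35  0.54  0.29  2.   -0.25  0.63  0.5 ]
[0.6, 0.3, 10.6, -0.003, -0.002, 0.001]
```

```bash
python3 -m jog '[0.5,0,6,0,0,0,0,0,5,0,0,0,0,0,4,0,0,0,0,0,0,0,0,0]'|grep -E "eef|force"; for i in 1 2; do python3 -m jog '[0,0,1.5,0,0,0,0,0,0,0,0,0]'|grep -E "eef|force"; done
```

```text
eef_pos: [584.8, 31.2, 139.1]
force: [0.7, 0.9, -0.9]
eef_pos: [585.2, 31.1, 137.8]
force: [0.6, -0.7, -1.6]
eef_pos: [585.6, 31.1, 136.6]
force: [0.4, -1.4, -0.7]
```

```bash
for i in 1 2 3; do python3 -m jog '[0,0,1,0,0,0,0,0,0,0,0,0]'|grep -E "eef|force"; done; python3 - <<'E'
from h import *
n='scene'
p,d=cams.camera(n);np.savez(f"pics/{n}9.npz",p=p,d=d);c=cams.calibration(n)
cv2.imwrite("pics/scene9.png",cv2.resize(p[110:230,250:340,::-1],None,fx=5,fy=5))
hsv=cv2.cvtColor(p,cv2.COLOR_RGB2HSV);W=cloud(d,c)
m=cv2.inRange(hsv,(65,60,40),(95,255,255));m[:,:275]=0;m[:,325:]=0;m[250:]=0;m[:100]=0
w=W[m>0];w=w[(w[:,2]>100)&(w[:,0]>540)&(w[:,0]<640)];print(np.percentile(w[:,2],[5,90,95,98]))
E
```

```text
eef_pos: [585.9, 31.1, 135.9]
force: [0.1, -0.1, -1.6]
eef_pos: [586.2, 31.1, 135.1]
force: [0.8, 0.2, -1.9]
eef_pos: [586.5, 31.2, 134.4]
force: [-0.2, 0.3, -0.3]
[131.63843108 159.10620818 160.57418481 167.16145341]
```

View pics/scene9.png

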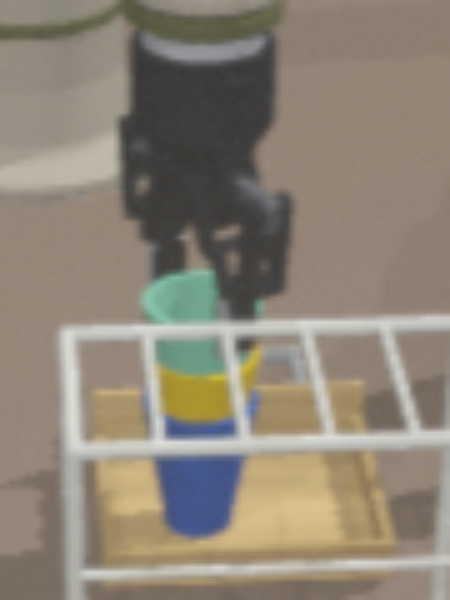

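```bash
python3 -m jog '[0,0,1,0,0,0,0,0,0,0,0,0]'|grep -E "eef|force"; python3 -m jog '[0,0,0,0,0,0,0,0,0,0,0,0,0,0,0,0,0,0,0,0,0,0,0,0,0,0,0,0,0,0]' 80 25; python3 -m jog '[0,0,-6,0,0,0,0,0,-12,0,0,0,0,0,-25,0,0,0,0,0,-30,0,0,0,0,0,-20,0,0,0]'; python3 plan.py 430 68 210 84.6 8
```

```text
eef_pos: [587.0, 31.2, 133.9]
force: [0.8, 0.4, 2.0]
time_s: 21.95
eef_pos: [585.5, 31.1, 132.8]
tool_rot: [0.559, 0.829, 0.0, -0.0]
force: [-0.5, 0.2, -0.3]
gripper_width: 80.1
time_s: 22.45
eef_pos: [584.1, 30.6, 229.0]
tool_rot: [0.559, 0.829, -0.002, -0.002]
force: [0.5, 1.0, -1.1]
gripper_width: 80.0
t 22.45 pos [584.1  30.6 229. ] d [-154.1   37.4  -19. ] w [-0.004 -0.005 -1.093] F [ 0.5  1.  -1.1] g 80.0 q [-0.39  0.45  0.34  1.94 -0.21  0.79  0.45]
[11.5, -16.1, 2.5, -0.0, -0.001, -0.137]
[13.6, -14.4, 2.5, -0.0, -0.001, -0.137]
[15.5, -12.4, 2.5, -0.0, -0.001, -0.137]
[17.0, -10.2, 2.4, -0.0, -0.001, -0.137]
[18.2, -7.8, 2.4, -0.0, -0.001, -0.137]
[19.1, -5.2, 2.4, -0.0, -0.001, -0.137]
[19.7, -2.6, 2.4, -0.0, -0.001, -0.137]
[19.8, 0.1, 2.4, -0.0, -0.001, -0.137]
```

```bash
python3 -m jog '[10,-9,0,0,0,-0.137,12,-9,0,0,0,-0.137,12,-7,0,0,0,-0.137,13,-6,0,0,0,-0.137,13,-4,0,0,0,-0.137,13,-2,0,0,0,-0.137,13,0,0,0,0,-0.137,14,0,0,0,0,-0.137]' 0; python3 plan.py 478 66.5 120 84.6 4;python3 - <<'E'
from h import *
for n in("top","scene"):
    p,d=cams.camera(n);np.savez(f"pics/{n}10.npz",p=p,d=d)
    q=p[160:310,190:330] if n=='top' else p[120:260,240:380]
    cv2.imwrite(f"pics/{n}10.png",cv2.resize(q[:,:,::-1],None,fx=4,fy=4))
    if n=='top':
        W=cloud(d,cams.calibration(n));w=W[200:245,240:285].reshape(-1,3);w=w[(w[:,2]>145)&(w[:,2]<180)];print(len(w),np.median(w[:,2]),circ(w[:,0],w[:,1]),np.ptp(w,axis=0))
E
```

```text
time_s: 23.25
eef_pos: [481.2, 67.7, 241.5]
tool_rot: [0.026, 1.0, -0.0, 0.006]
force: [-0.4, -0.0, 0.0]
gripper_width: 0.0
t 23.25 pos [481.2  67.7 241.5] d [  -3.2   -1.2 -121.5] w [0.    0.011 0.042] F [-0.4 -0.   0. ] g 0.0 q [-0.28  0.3   0.03  2.13 -0.01  0.7   1.27]
[1.1, -0.4, 30.4, 0.0, 0.003, 0.011]
[1.0, -0.4, 30.4, 0.0, 0.003, 0.011]
[0.9, -0.4, 30.4, 0.0, 0.003, 0.011]
[0.9, -0.4, 30.4, 0.0, 0.003, 0.011]
269 157.15335077765278 (np.float64(584.5498338038913), np.float64(31.015277484207218), np.float64(29.398021329779237)) [63.49806173 63.46099091 18.51695482]
```

View pics/scene10.png

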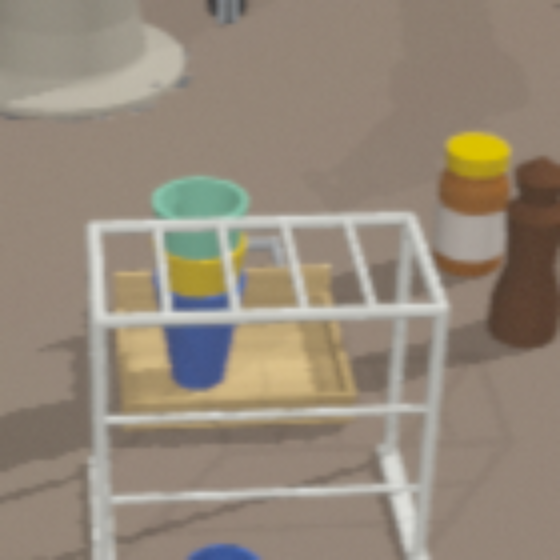

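View pics/top10.png

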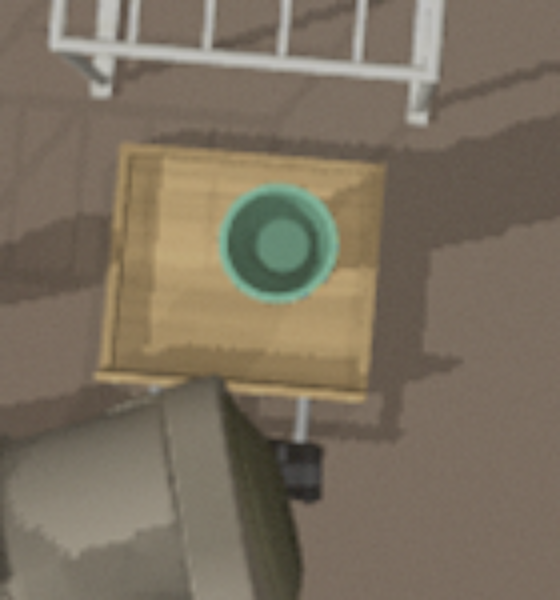

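```bash
python3 - <<'E'
from h import *
c=cams.calibration('top')
T=np.load('pics/top10.npz');W=cloud(T['d'],c)
for u in (225,232,270):
  for v in range(248,264): 
    if 30<W[v,u][2]<70: print(u,v,W[v,u].round(0))
for u,v in((97,378),(365,398)): print(ray(c,(u/4+190-.4,v/4+160-.4),50).round(1))
T=np.load('pics/top1.npz');W=cloud(T['d'],c)
for v in range(252,284): print(v,W[v,245].round(0).tolist(), end=' ')
E
python3 -m jog '[1,0,30,0,0.003,0.011,1,0,30,0,0.003,0.011,1,0,30,0,0.003,0.011,1,0,25,0,0.003,0.011,0,0,0,0,0,0]';python3 plan.py 478 66.5 30 84.6 4
```

```text
225 252 [510. 121.  30.]
225 253 [508. 119.  50.]
225 254 [506. 119.  50.]
225 255 [503. 119.  47.]
232 253 [508. 102.  48.]
232 254 [506. 102.  53.]
232 255 [503. 102.  53.]
270 256 [499.  11.  35.]
270 257 [497.  11.  50.]
270 258 [495.  11.  49.]
[[506.2 145.5  50. ]]
[[491.7 -15.3  50. ]]
252 [508.0, 73.0, 14.0] 253 [506.0, 73.0, 14.0] 254 [504.0, 72.0, 28.0] 255 [503.0, 71.0, 49.0] 256 [500.0, 71.0, 50.0] 257 [498.0, 71.0, 47.0] 258 [493.0, 74.0, 0.0] 259 [490.0, 74.0, -2.0] 260 [488.0, 74.0, 4.0] 261 [485.0, 74.0, 3.0] 262 [483.0, 74.0, 2.0] 263 [480.0, 74.0, 1.0] 264 [478.0, 74.0, 3.0] 265 [475.0, 74.0, -1.0] 266 [473.0, 74.0, 1.0] 267 [471.0, 74.0, 5.0] 268 [468.0, 74.0, 1.0] 269 [465.0, 75.0, -1.0] 270 [463.0, 74.0, 1.0] 271 [460.0, 74.0, 1.0] 272 [458.0, 74.0, 1.0] 273 [455.0, 75.0, 0.0] 274 [457.0, 71.0, 47.0] 275 [455.0, 71.0, 50.0] 276 [453.0, 71.0, 53.0] 277 [450.0, 71.0, 49.0] 278 [443.0, 75.0, 0.0] 279 [441.0, 74.0, 4.0] 280 [438.0, 75.0, -2.0] 281 [436.0, 75.0, 1.0] 282 [433.0, 74.0, 5.0] 283 [431.0, 75.0, 4.0] time_s: 23.85
eef_pos: [484.1, 67.0, 127.6]
tool_rot: [0.063, 0.998, 0.001, 0.005]
force: [0.6, -0.7, 0.3]
gripper_width: -0.2
t 23.85 pos [484.1  67.  127.6] d [ -6.1  -0.5 -97.6] w [ 0.002  0.01  -0.031] F [ 0.6 -0.7  0.3] g -0.2 q [-0.28  0.48  0.03  2.24 -0.03  0.41  1.23]
[1.7, -0.4, 24.4, 0.001, 0.003, -0.008]
[1.7, -0.3, 24.4, 0.001, 0.003, -0.008]
[1.6, -0.3, 24.4, 0.001, 0.003, -0.008]
[1.6, -0.3, 24.4, 0.001, 0.003, -0.008]
```

```bash
python3 -m jog '[3,-0.5,15,0,0.005,-0.01,3,-0.5,15,0,0.005,-0.01,2,0,18,0,0,-0.01,0,0,0,0,0,0]';python3 plan.py 477.5 66.5 30 84.6 3
```

```text
time_s: 24.25
eef_pos: [481.5, 66.5, 82.4]
tool_rot: [0.053, 0.999, 0.001, 0.003]
force: [0.2, -0.1, 0.2]
gripper_width: -0.2
t 24.25 pos [481.5  66.5  82.4] d [ -4.   -0.  -52.4] w [ 0.002  0.006 -0.013] F [ 0.2 -0.1  0.2] g -0.2 q [-0.27  0.56  0.02  2.27 -0.03  0.3   1.24]
[1.4, -0.2, 17.4, 0.001, 0.002, -0.004]
[1.4, -0.2, 17.4, 0.001, 0.002, -0.004]
[1.4, -0.2, 17.5, 0.001, 0.002, -0.004]
```

```bash
python3 -m jog '[3,-0.2,15,0,0.002,-0.004,3,0,15,0,0.002,-0.004,2,0,15,0,0.002,-0.004,0,0,3,0,0,0,0,0,0,0,0,0]';python3 plan.py 607 54.3 32 84.6 1
```

```text
time_s: 24.75
eef_pos: [480.8, 67.2, 40.2]
tool_rot: [0.052, 0.999, 0.001, 0.005]
force: [0.3, -0.1, 0.3]
gripper_width: -0.0
t 24.75 pos [480.8  67.2  40.2] d [126.2 -12.9  -8.2] w [ 0.003  0.011 -0.011] F [ 0.3 -0.1  0.3] g -0.0 q [-0.26  0.65  0.01  2.29 -0.03  0.19  1.24]
[-126.7, 0.4, 9.6, 0.003, 0.011, -0.011]
```

```bash
python3 -m jog '[-2,0,3,0,0.005,-0.005,-2,0,3,0,0.005,-0.005,-2,0,2,0,0,0,-3,0,0,0,0,0,-4,0,0,0,0,0,-5,0,0,0,0,0,-6,0,0,0,0,0,-7,0,0,0,0,0,-7,0,0,0,0,0,-7,0,0,0,0,0]';python3 plan.py 625 52.5 32 84.6 1
```

```text
time_s: 25.75
eef_pos: [529.3, 62.6, 34.7]
tool_rot: [0.048, 0.999, 0.002, 0.0]
force: [-1.6, -0.2, 0.0]
gripper_width: -0.0
t 25.75 pos [529.3  62.6  34.7] d [ 95.7 -10.1  -2.7] w [ 0.003  0.    -0.001] F [-1.6 -0.2  0. ] g -0.0 q [-0.22  0.68  0.    2.18 -0.02  0.28  1.27]
[-96.3, -1.0, 2.8, 0.003, 0.0, -0.001]
```

```bash
python3 -m jog '[-7,0,0,0,0,0,-7,0,0,0,0,0,-7,0,0,0,0,0,-7,0,0,0,0,0,-7,0,0,0,0,0,-7,0,0,0,0,0,-6,0,0,0,0,0,-5,0,0,0,0,0,-4,0,0,0,0,0,-3,0,0,0,0,0]';python3 plan.py 625 52.5 32 84.6 1; python3 - <<'E'
from h import *
n='scene'
p,d=cams.camera(n)
cv2.imwrite("pics/scene11.png",cv2.resize(p[110:280,230:390,::-1],None,fx=3.5,fy=3.5))
E
```

```text
time_s: 26.75
eef_pos: [595.4, 56.1, 34.7]
tool_rot: [0.048, 0.999, 0.002, 0.001]
force: [-1.3, 0.6, 0.6]
gripper_width: 0.0
t 26.75 pos [595.4  56.1  34.7] d [29.6 -3.6 -2.7] w [ 0.003  0.001 -0.002] F [-1.3  0.6  0.6] g 0.0 q [-0.19  0.72  0.    2.03 -0.01  0.39  1.3 ]
[-29.8, -0.7, 2.8, 0.003, 0.001, -0.002]
```

View pics/scene11.png

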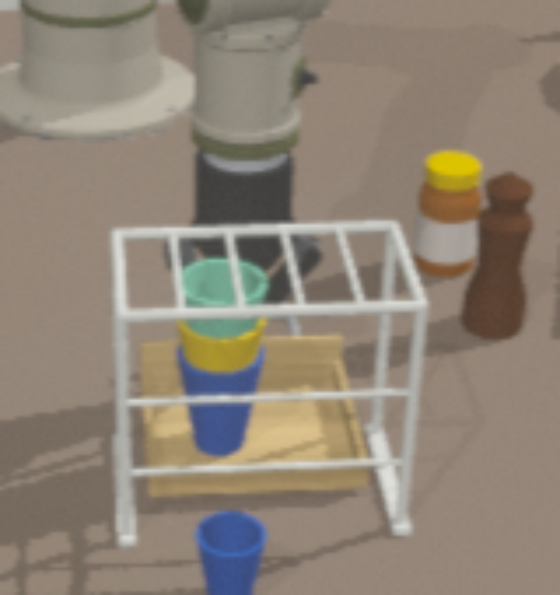

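```bash
python3 -m jog '[-4,0,0,0,0,0,-4,0,0,0,0,0,-4,0,0,0,0,0,-3,0,0,0,0,0]'|grep -E "eef|force"; for i in 1 2 3 4; do python3 -m jog '[-2,0,0,0,0,0,-1.5,0,0,0,0,0]'|grep -E "eef|force"; done
```

```text
eef_pos: [611.3, 54.5, 34.7]
force: [-1.6, -0.4, 1.4]
eef_pos: [615.4, 54.1, 34.7]
force: [-1.2, 0.6, 0.6]
eef_pos: [619.0, 53.7, 34.7]
force: [-1.9, 0.6, 1.0]
eef_pos: [622.7, 53.4, 34.7]
force: [-1.3, 1.0, 1.0]
eef_pos: [625.6, 53.0, 34.6]
force: [-6.4, 1.5, 5.1]
```

```bash
python3 -m jog '[-2,0,0,0,0,0,0,0,0,0,0,0]'|grep -E "eef|force"; python3 - <<'E'
from h import *
for n in("top","scene"):
    p,d=cams.camera(n)
    q=p[100:240,190:320] if n=='top' else p[110:280,230:390]
    cv2.imwrite(f"pics/{n}12.png",cv2.resize(q[:,:,::-1],None,fx=4,fy=4 if n=='top' else 3.5))
E
```

```text
eef_pos: [625.4, 53.0, 34.4]
force: [1.2, 0.3, -0.3]
```

View pics/top12.png

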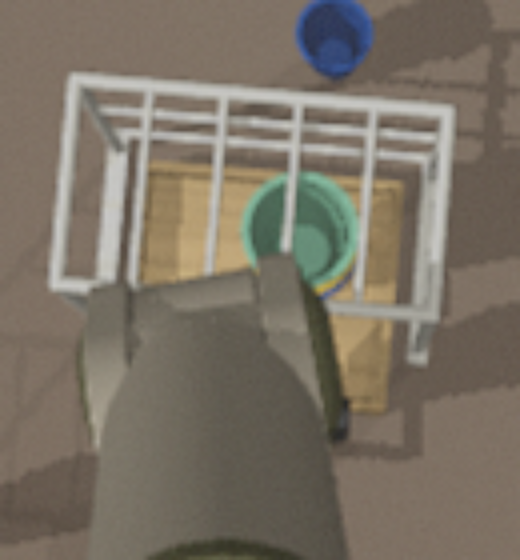

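View pics/scene12.png

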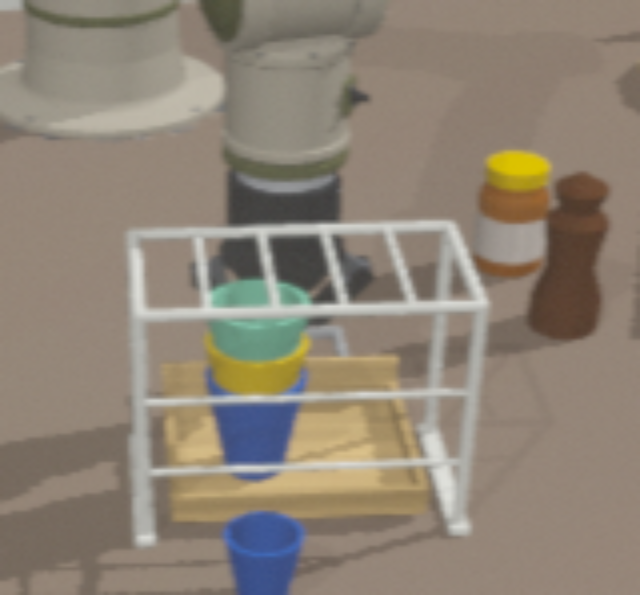

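```bash
python3 -m jog '[4,0,0,0,0,0,4,0,0,0,0,0,0,0,0,0,0,0]'|grep -E "eef|force"; python3 -m jog '[0,0,-10,0,0,0,0,0,-15,0,0,0,0,0,-20,0,0,0,0,0,-20,0,0,0]'; python3 -m jog '[25,0,-15,0,0,0,35,0,-15,0,0,0,40,0,-10,0,0,0,40,0,-5,0,0,0]';  python3 - <<'E'
from h import *
for n in("top","scene"):
    p,d=cams.camera(n);np.savez(f"pics/{n}13.npz",p=p,d=d)
    q=p[100:240,190:320] if n=='top' else p[110:280,230:390]
    cv2.imwrite(f"pics/{n}13.png",cv2.resize(q[:,:,::-1],None,fx=4,fy=4 if n=='top' else 3.5))
    if n=='top':
        W=cloud(d,cams.calibration(n));
        for u in (240,252,262): print(u,[W[v,u].round(0).tolist() for v in range(190,228) if 35<W[v,u][2]<62])
E
```

```text
eef_pos: [618.6, 53.7, 34.6]
force: [0.3, 0.4, -0.3]
time_s: 29.0
eef_pos: [618.2, 53.3, 102.3]
tool_rot: [0.048, 0.999, 0.001, -0.002]
force: [0.5, -0.1, -1.6]
gripper_width: -0.3
time_s: 29.4
eef_pos: [483.2, 66.7, 155.9]
tool_rot: [0.05, 0.999, 0.003, 0.006]
force: [0.1, 0.8, 0.0]
gripper_width: 0.2
240 [[645.0, 81.0, 49.0], [643.0, 81.0, 51.0], [640.0, 81.0, 52.0], [599.0, 82.0, 47.0], [597.0, 82.0, 51.0], [594.0, 82.0, 46.0], [592.0, 82.0, 47.0]]
252 [[642.0, 52.0, 54.0], [640.0, 52.0, 51.0], [638.0, 52.0, 50.0], [597.0, 53.0, 45.0], [594.0, 53.0, 51.0], [592.0, 53.0, 49.0], [589.0, 53.0, 48.0]]
262 [[639.0, 28.0, 53.0], [637.0, 28.0, 53.0], [635.0, 28.0, 53.0], [594.0, 29.0, 48.0], [591.0, 29.0, 51.0], [589.0, 29.0, 49.0], [586.0, 29.0, 48.0]]
```

View pics/top13.png

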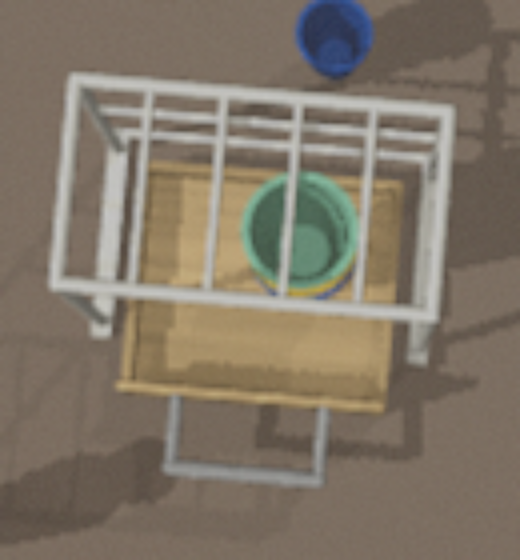

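```bash
python3 -m jog '[0,0,-20,0,0,0,0,0,0,0,0,0,0,0,0,0,0,0]'|grep -E "time|eef|force"; python3 - <<'E'
from h import *
T=np.load('pics/top13.npz');c=cams.calibration('top');W=cloud(T['d'],c)
w=W[130:180,240:290].reshape(-1,3);w=w[(w[:,2]>145)&(w[:,2]<172)];print('green rim',len(w),np.median(w[:,2]),circ(w[:,0],w[:,1]))
p,d=T['p'],T['d']
for n,r in {'mill':(130,225,172,252),'honey':(135,272,168,302),'tin':(378,215,416,246),'timer':(368,258,400,290)}.items():
    u0,v0,u1,v1=r;w=W[v0:v1,u0:u1].reshape(-1,3);w=w[w[:,2]>30];zm=np.percentile(w[:,2],97);s=w[w[:,2]>zm-10]
    print(n,zm.round(),s.mean(0).round())
S=np.load('pics/scene13.npz');W=cloud(S['d'],cams.calibration('scene'));hsv=cv2.cvtColor(S['p'],cv2.COLOR_RGB2HSV)
for nm,a,b,s0 in(('g',65,95,60),('y',18,33,110),('b',105,130,100)):
    m=cv2.inRange(hsv,(a,s0,40),(b,255,255));m[:,:270]=0;m[:,330:]=0;m[258:]=0;m[:150]=0
    w=W[m>0];w=w[(w[:,0]>680)&(w[:,0]<760)&(w[:,2]>10)]
    for z in range(18,170,14):
        s=w[abs(w[:,2]-z)<7]
        if len(s)>12: print(nm,z,len(s),'ymid',((s[:,1].min()+s[:,1].max())/2).round(1),np.ptp(s[:,1]).round(1),'xmax',np.percentile(s[:,0],95).round(1))
E
```

```text
time_s: 29.8
eef_pos: [479.8, 66.9, 179.8]
force: [0.5, 0.4, -0.0]
green rim 245 157.11452494793767 (np.float64(722.5666502700441), np.float64(17.378033669916476), np.float64(29.410156209299213))
mill 147.0 [546. 290. 143.]
honey 109.0 [438. 280. 106.]
tin 94.0 [ 558. -298.   90.]
timer 78.0 [ 454. -265.   75.]
g 130 60 ymid 15.4 45.9 xmax 752.5
g 144 127 ymid 16.4 53.6 xmax 755.4
g 158 133 ymid 19.0 59.9 xmax 756.5
y 102 60 ymid 17.5 51.0 xmax 752.6
y 116 86 ymid 16.9 58.3 xmax 754.7
y 130 72 ymid 18.1 63.2 xmax 757.1
b 32 29 ymid 17.3 34.8 xmax 746.1
b 46 51 ymid 16.8 39.7 xmax 748.8
b 60 67 ymid 16.3 44.3 xmax 750.9
b 74 72 ymid 16.3 49.4 xmax 753.8
b 88 45 ymid 18.5 54.1 xmax 755.4
```

View pics/scene13.png

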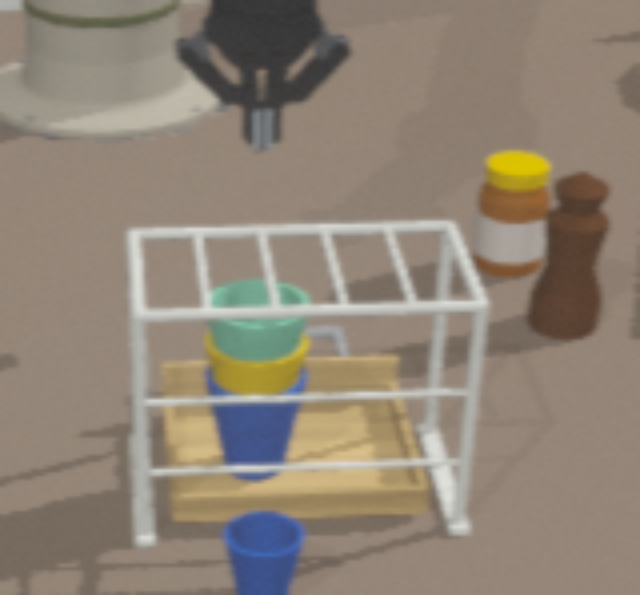

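The stack stands upright and concentric at scene crop px (257,380). The tray is at its stop, the other objects are unmoved and the gripper is clear, so I'm handing in.

```bash
python3 -c "
from plant import job;print(job.hand_in())"
```

```text
the job is handed in; nothing more can be done
None
```

I did the whole job and handed it in at about 30 s; the hand-in gave no verdict. I pulled the tray out about 129 mm, nested yellow in blue and green in yellow, and pushed the tray back until it stopped moving.

**Stack:** The rims stand about 96, 126 and 157 mm above the counter, so each tumbler sits about 31 mm above the one below. All three axes line up within about 2 mm and look upright.

**Tray:** The push stopped with a 6 N reading at TCP x 625.5 mm. The camera puts tray_place about 1 mm from the estimated rack origin, so the tray should be home, but that estimate is only good to about 3 mm. A repeat 2 mm push produced no movement and no lasting force. The tray seems to have started about 10 mm out rather than fully home.

**Other objects:** The honey jar, pepper mill, tin and egg timer are all within 1 mm of where they started. The gripper ended clear of everything.

**Disagreement:** Blue shifted about 2 mm on the tray when yellow was seated in it, and green's wall pushed the tool about 2 mm sideways as it went in. The wrist force stayed within about 2 N during both nestings.

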